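Charge a hang-on bin with grinding balls from a gravity dispenser

ROBOT

A 7-joint arm with a two-finger parallel gripper is mounted at the origin on a cart in front of the work surface, level with it; the furniture and walls round the work are solid. World frame = base frame: x ahead of the robot, y to its left, z up, the work surface at z = 0. Lengths are in m, angles in rad, forces in N, time in s.
With the tool pointing down it reaches from about 0.425 to 0.875 m from the base axis. Payload 4.7 kg.
Tool frame: the origin (TCP) lies midway between the tips of the shut fingers; the grasp point (between the pads) lies 19 mm behind it; z points along the fingers, y is the direction in which the jaws open and shut (so a half turn about z gives the same grasp; the last joint's range is limited). The gripper opens to 87 mm and grips with 3 to 60 N. Pads are 19 mm wide; open, the fingers measure 117 mm over their backs; the gripper's body (75 mm by 190 mm) begins 51 mm behind the grasp point.
Start: joints at [-1.231, 0.321, -0.07, 1.45, 0.023, 1.371, -0.057], TCP at [0.208, 0.616, 0.223] pointing down, gripper open.
Joint ranges: [-2.86, 2.86], [-0.3, 2.09], [-1.38, 1.24], [0.06, 2.45], [-1.56, 4.7], [0.09, 2.05], [-2.69, 2.69]. Speed limits (rad/s): [2.57, 2.57, 3.14, 3.14, 3.14, 3.14, 3.14].

INTERFACE

Orientations are given as a rotation vector (axis times angle).
In Python, from bench import * gives the robot as it stands.
- The arm moves only by the tool move_arm, never from a script. Its arguments are lists of equal length, an entry for each row: "jaw": the closure in counts, from 0 (fully open) to 255 (shut); "slide": the shift along the tool's x, y, z in cm, a list of three; "dr": the turn, a rotation vector about the tool's x, y, z in degrees, a list of three. A call has 1 to 5 rows; each row shifts and turns the commanded pose from where the row before left it, along the tool's axes as they then stand; what a row does not reach is not made up. A row lasts 1/10 s, in which the tool goes at most 50 mm and 8.59 degrees, less where a joint would pass 70% of its speed; a pose out of reach is approached as far as the arm can. A call with a gripper value outside its range is refused whole. The fingers move at their own pace and stop on an object; "force" is the grip in N (left out, the last holds). Time passes only in rows, so rows that do not move let the fingers close. It gives the time, the measured TCP pose, the force and the opening at its end, in the units of the state.
- get_state(): the state, without advancing time (a new reading comes with each control period).
- get_image(name): name is "scene" or "side" or "wrist"; returns (picture, depth): 384x512x3 uint8, red, green, blue; 384x512 float32, m along the optical axis (not along the pixel's ray), 0 where there is no reading.
- camera_params(name): a dict with "K" (3x3 intrinsics, pixels), "extrinsics" (4x4, takes a point from camera to world coordinates); the wrist camera has in their place "tool_from_camera" (4x4, takes a point from camera to tool coordinates, whose origin is the TCP and whose axes are the flange's). Camera axes: x right, y up, looking along -z (the intrinsics and any distortion apply to the point x, -y, -z); pixel columns grow to the right and rows downward; lengths in m; the calibration is good to about 2 mm. A picture is of the moment at which its call begins: read the wrist's pose just before it. camera_params takes no time and is no camera call.
- close_job(): hands the job in, once; it reports no verdict.
Trained networks look in the newest picture that a camera, given by its name, has taken for a name from the list of things; names that differ only in an ending like _2 or _b are one class to them, and where a whole thing is asked for, a point or a joint stands for the part that bears it (a point fixed in the world has none). Each returns a list of dicts, best first, with "score" (0 to 1); they miss things now and then, are a little off and sometimes report something else, mostly with a low value. They report only what shows in the picture. A call takes as long as a camera call.
- regions_of(camera, query): "mask" (384x512 bool, what is visible of it) and "xy" ([column, row] in pixels, amid what is visible of it).
The state is a dict: "time": time; "joint_positions": joint angles; "qd": joint speeds; "joint_torque": joint torques, N m; "position": TCP position; "tool_rot": TCP orientation; "ft_force": force on the tool from outside, world axes, zero at the start; "torque": the same for the moment, N m; "grip_width": opening from 0.0 (shut) to 1.0 (fully open).
Only numpy, scipy, OpenCV 4.12 (cv2) and the standard library are available. Lean on these libraries where they do the work, as an engineer would, in place of code of your own. Each camera call takes 0.05 s, during which the arm holds its last target.

TASK

Charge the small grey hang-on bin with the steel grinding balls from the dispenser: hook the bin's rear lip over the top louvre of the dispenser's back panel so that it hangs level and centred under the outlet, and let go of it. Then pull the shutter out by its knob until all seven balls have dropped into the bin, and push the shutter fully home again. Leave the filled bin hanging there, spill no ball, and do not disturb the other things on the table.

Things in the scene. Friction and masses are not known exactly. Their poses are not given: they have to be found in the camera images.
- dispenser: Grinding-ball dispenser, fixed to the table: grey base plate 125 x 150 x 8 mm, upright louvred back panel 150 mm wide, 290 mm tall, clear hopper and outlet on the panel's front. Origin: on the table, midway across, 68 mm in front of the panel's front face. x points from the front to the panel, y to the left seen from the front, z up. The bin hangs over the base plate, under the outlet.
- hopper (a point): Middle of the lower front edge of the clear hopper's straight part, 222 mm above the table at x = -36, y = 0 mm of the dispenser. The hopper is 98 mm square and ends at 275 mm; below this point it narrows as a funnel to a 44 mm square throat at 180 mm. It overhangs the hung bin: a gripper on the bin's handle must lean back, away from the panel, by 30 to 45 degrees to stay clear.
- louvre (a point): Middle of the top edge of the top louvre, 102 mm above the table at x = +55, y = 0 mm of the dispenser, axes as the dispenser's. The louvre is an upstand 120 mm wide, 3 mm thick, its front face at x = +53.5 mm; behind it a slot 11.5 mm wide and 14 mm deep up to the panel. A second louvre of the same shape 40 mm lower backs the hung bin's rear wall.
- outlet (a point): Centre of the outlet's underside, 135.5 mm above the table at x = +13, y = 0 mm of the dispenser; the opening is 38 x 38 mm in an aluminium frame 62 x 62 mm, 136 to 151 mm high.
- shutter (a joint): Travel in m of the shutter, a steel blade closing the throat: 0 = fully home (closed), 0.046 = fully out at its end stop. It slides out to the right of the dispenser (its -y), stiffly (about 4 N, plus 8 N per m/s), without spring, and stays where it is left. At the start it is home or up to 4 mm ajar.
- knob (a point): Middle of the shutter's black upright knob, a post 16 to 19 mm thick and 41 mm tall standing on the blade; this point is 22 mm above the blade and 19 mm below the knob's top, 166.5 mm above the table. With the shutter home it is at x = +13, y = -115 mm of the dispenser; it moves along the dispenser's -y as the shutter opens. Free all round; can be gripped from straight above.
- bin: Small grey plastic hang-on bin, loose, about 90 g, standing empty on the table at the start: open box 80 (x) x 74 (y) x 55 mm high outside, walls and floor 3 mm. Origin: centre of its underside; +x points to its rear wall with the lip, -x to its handle, z up. Properly hung, its axes lie along the dispenser's and its origin is 50 mm above the table, at x = +12 to +13.5 mm of the dispenser.
- bin_lip (a point): Middle of the underside of the bin's rear lip, 42.3 mm behind the bin's centre, 52 mm above its underside; hung, it rests on the louvre's top edge. The lip is 50 mm wide; between the rear wall (outer face 40 mm behind the centre) and the lip's 3 mm turned-down edge is a gap 4.5 mm wide, 11.5 mm deep. To pass over the louvre the bin must be 12 to 30 mm above its hung height (outlet above).
- bin_handle (a point): Grip point of the bin's front handle, 70 mm in front of the bin's centre, 39 mm above its underside. The handle is an upright flat bar 12 mm thick (y), 28 mm tall (25 to 53 mm above the underside), reaching 90 mm in front of the bin's centre; grip it across its 12 mm. Pushed gently back at lifting height, the bin's rear wall meets the louvre, and the lip is then above the slot.
- bin_floor (a point): Centre of the bin's inner floor, 3 mm above its underside.
- ball_0_center (a point): Centre of one of the seven loose 15 mm steel balls (14 g each), at the start lying on the closed shutter in the hopper's throat.
- ball_1_center (a point): Centre of one of the seven loose 15 mm steel balls (14 g each), at the start lying on the closed shutter in the hopper's throat.
- ball_2_center (a point): Centre of one of the seven loose 15 mm steel balls (14 g each), at the start lying on the closed shutter in the hopper's throat.
- ball_3_center (a point): Centre of one of the seven loose 15 mm steel balls (14 g each), at the start lying on the closed shutter in the hopper's throat.
- ball_4_center (a point): Centre of one of the seven loose 15 mm steel balls (14 g each), at the start lying on the closed shutter in the hopper's throat.
- ball_5_center (a point): Centre of one of the seven loose 15 mm steel balls (14 g each), at the start lying on the closed shutter in the hopper's throat.
- ball_6_center (a point): Centre of one of the seven loose 15 mm steel balls (14 g each), at the start lying on the closed shutter in the hopper's throat.
- brown_bottle: Bystander: brown glass bottle with a black dropper cap, 33 mm across, 102 mm tall, loose; origin: centre of its underside.
- dropper_bottle: Bystander: white dropper bottle, 24 mm across, 68 mm tall, loose; origin: centre of its underside.
- petri_dish: Bystander: petri dish, 63 mm across, 16 mm tall, loose; origin: centre of its underside.
- lab_timer: Bystander: flat square timer with three keys, 66 x 66 x 19 mm, loose; origin: centre of its underside.
- forceps: Bystander: steel forceps lying flat, 126 mm long (along its y), 8 mm high, loose; origin: centre of its underside.

How it is judged:
On the way, in this order (a step that is already met when the one before it is completed fails the run):
1. the bin hangs by its lip on the top louvre, centred under the outlet, and has been let go (x of bin_lip in the frame of louvre between -0.006 and 0.006 m and y of bin_lip in the frame of louvre between -0.013 and 0.013 m and z of bin_lip in the frame of louvre between -0.004 and 0.004 m and angle between bin's own z axis and vertical below 0.15 rad and contact force between the fingers and bin below 0.2 N), for 0.3 s.
2. the shutter is pulled out and all seven balls lie in the hanging bin (value of joint shutter above 0.02 m and x of bin_lip in the frame of louvre between -0.006 and 0.006 m and y of bin_lip in the frame of louvre between -0.013 and 0.013 m and z of bin_lip in the frame of louvre between -0.004 and 0.004 m and angle between bin's own z axis and vertical below 0.15 rad and x of ball_0_center in the frame of bin between -0.038 and 0.038 m and y of ball_0_center in the frame of bin between -0.035 and 0.035 m and z of ball_0_center in the frame of bin between 0.004 and 0.05 m and x of ball_1_center in the frame of bin between -0.038 and 0.038 m and y of ball_1_center in the frame of bin between -0.035 and 0.035 m and z of ball_1_center in the frame of bin between 0.004 and 0.05 m and x of ball_2_center in the frame of bin between -0.038 and 0.038 m and y of ball_2_center in the frame of bin between -0.035 and 0.035 m and z of ball_2_center in the frame of bin between 0.004 and 0.05 m and x of ball_3_center in the frame of bin between -0.038 and 0.038 m and y of ball_3_center in the frame of bin between -0.035 and 0.035 m and z of ball_3_center in the frame of bin between 0.004 and 0.05 m and x of ball_4_center in the frame of bin between -0.038 and 0.038 m and y of ball_4_center in the frame of bin between -0.035 and 0.035 m and z of ball_4_center in the frame of bin between 0.004 and 0.05 m and x of ball_5_center in the frame of bin between -0.038 and 0.038 m and y of ball_5_center in the frame of bin between -0.035 and 0.035 m and z of ball_5_center in the frame of bin between 0.004 and 0.05 m and x of ball_6_center in the frame of bin between -0.038 and 0.038 m and y of ball_6_center in the frame of bin between -0.035 and 0.035 m and z of ball_6_center in the frame of bin between 0.004 and 0.05 m), for 0.2 s.
At the end, for the whole second after the job is handed in: The shutter is within 3 mm of fully home and still; the bin hangs at rest by its lip on the top louvre (lip within 6 mm front to back, 13 mm sideways and 4 mm in height of the middle of the louvre's top edge, bin within 0.15 rad of upright), released, with all seven balls inside it (all of step 1 and value of joint shutter below 0.003 m and x of ball_0_center in the frame of bin between -0.038 and 0.038 m and y of ball_0_center in the frame of bin between -0.035 and 0.035 m and z of ball_0_center in the frame of bin between 0.004 and 0.05 m and x of ball_1_center in the frame of bin between -0.038 and 0.038 m and y of ball_1_center in the frame of bin between -0.035 and 0.035 m and z of ball_1_center in the frame of bin between 0.004 and 0.05 m and x of ball_2_center in the frame of bin between -0.038 and 0.038 m and y of ball_2_center in the frame of bin between -0.035 and 0.035 m and z of ball_2_center in the frame of bin between 0.004 and 0.05 m and x of ball_3_center in the frame of bin between -0.038 and 0.038 m and y of ball_3_center in the frame of bin between -0.035 and 0.035 m and z of ball_3_center in the frame of bin between 0.004 and 0.05 m and x of ball_4_center in the frame of bin between -0.038 and 0.038 m and y of ball_4_center in the frame of bin between -0.035 and 0.035 m and z of ball_4_center in the frame of bin between 0.004 and 0.05 m and x of ball_5_center in the frame of bin between -0.038 and 0.038 m and y of ball_5_center in the frame of bin between -0.035 and 0.035 m and z of ball_5_center in the frame of bin between 0.004 and 0.05 m and x of ball_6_center in the frame of bin between -0.038 and 0.038 m and y of ball_6_center in the frame of bin between -0.035 and 0.035 m and z of ball_6_center in the frame of bin between 0.004 and 0.05 m and linear speed of bin below 0.02 m/s and velocity of joint shutter below 0.01 m/s); the robot touches nothing.
It fails at once if a ball is spilled (lies below the hanging bin, on the table or the base) (height (world z) of any of ball_0_center, ball_1_center, ball_2_center, ball_3_center, ball_4_center, ball_5_center, ball_6_center below 0.03 m).
It fails at once if a bystander (bottles, dish, timer, forceps) is moved by more than 30 mm (distance of any of brown_bottle, dropper_bottle, petri_dish, lab_timer, forceps from where it was at the start of the episode above 0.03 m).
It also fails if it takes over 48 s, if anything falls off the work surface, if the arm or the gripper's body presses on something with over 40 N, if the wrist force passes 120 N, or if a joint passes its speed limit or range.

## Working session

There is one attempt and no reset: what is moved stays moved. The work goes in short steps, Python scripts to look and compute and a tool call to move; the robot and the scene stay as the last step left them, time stands still between calls to the robot, and variables do not carry over. Pictures are saved under pics/ and viewed, and the job is handed in when it is done.

Besides the shell and the picture viewer there is one more tool, called as name(argument=value, ...) on one line, values as JSON. move_arm: Moves the arm, as the interface text tells. Its arguments: {"type":"object","properties":{"jaw":{"type":"array","items":{"type":"number"}},"slide":{"type":"array","items":{"type":"array","items":{"type":"number"}}},"dr":{"type":"array","items":{"type":"array","items":{"type":"number"}}},"force":{"type":"number"}},"required":["jaw","slide","dr"]}

```bash
ls; mkdir -p pics
cat > h.py <<'E'
from bench import *
import numpy as np, cv2
from scipy.spatial.transform import Rotation as R
def save(img,name): cv2.imwrite('pics/'+name,cv2.cvtColor(img,cv2.COLOR_RGB2BGR))
def w2p(cam,P):
    c=camera_params(cam);K=np.array(c['K']);T=np.linalg.inv(np.array(c['extrinsics']))
    p=T[:3,:3]@np.asarray(P)+T[:3,3]
    q=K@np.array([p[0],-p[1],-p[2]]);return q[:2]/q[2]
def cloud(cam,d,T=None):
    c=camera_params(cam);K=np.array(c['K']);
    if T is None:T=np.array(c['extrinsics'])
    v,u=np.mgrid[:384,:512]
    x=(u-K[0,2])/K[0,0]*d;y=(v-K[1,2])/K[1,1]*d
    P=np.stack([x,-y,-d],-1)
    return P@T[:3,:3].T+T[:3,3]
def tool():
    s=get_state();T=np.eye(4);T[:3,:3]=R.from_rotvec(s['tool_rot']).as_matrix();T[:3,3]=s['position'];return T
E
python3 - <<'E'
from h import *
s=get_state();print(s)
for c in ['scene','side']:
    i,d=get_image(c);save(i,c+'0.png');np.save(c+'_d.npy',d)
    p=camera_params(c);print(c,p)
    for q in ['dispenser','bin','knob','bin_handle','brown_bottle','dropper_bottle','petri_dish','lab_timer','forceps']:
        r=regions_of(c,q)
        for k in r[:2]:
            P=cloud(c,d)[k['mask']&(d>0)]
            print(c,q,round(k['score'],2),k['xy'],k['mask'].sum(),np.median(P,0).round(3),P.min(0).round(3),P.max(0).round(3))
            np.save(f'm_{c}_{q}.npy',r[0]['mask'])
E
```

```text
pics
{'time': 0.0, 'joint_positions': array([-1.2308888 ,  0.32185802, -0.07005833,  1.45165823,  0.02260349,
        1.37079909, -0.05687319]), 'qd': array([ 0.00063645,  0.00100966, -0.00201983,  0.00045684,  0.00063923,
        0.00035224,  0.00209063]), 'joint_torque': array([-4.64404475e-04, -4.91294575e+01, -4.04298278e-01, -3.12526846e+01,
       -6.38725958e-02,  4.38307668e-02,  1.67934240e-04]), 'position': array([0.20793673, 0.61526409, 0.22144699]), 'tool_rot': array([-5.09432469e-01, -3.09980318e+00,  3.02385950e-03]), 'ft_force': array([ 0.20525042, -0.01034749, -1.03390952]), 'torque': array([ 0.04920948, -0.05204055,  0.00699667]), 'grip_width': 0.9998114455022868}
scene {'K': array([[355.07917451,   0.        , 253.87794065],
       [  0.        , 355.07917451, 184.56345298],
       [  0.        ,   0.        ,   1.        ]]), 'extrinsics': array([[ 0.89565205,  0.27285138, -0.35122575,  0.17230374],
       [-0.44475006,  0.55334795, -0.7042751 , -0.75870364],
       [ 0.00218762,  0.78699312,  0.6169579 ,  0.76379153],
       [ 0.        ,  0.        ,  0.        ,
[... 1929 characters left out ...]
 [ 0.501 -0.332  0.145] [ 0.473 -0.383  0.002] [ 0.612 -0.178  0.188]
side bin_handle 0.87 [220.5, 218.8] 975 [0.498 0.071 0.036] [ 0.412  0.029 -0.004] [0.587 0.184 0.06 ]
side brown_bottle 0.77 [243.5, 188.8] 222 [0.624 0.155 0.045] [ 0.612  0.145 -0.001] [0.667 0.215 0.098]
side dropper_bottle 0.56 [357.9, 296.4] 184 [ 0.629 -0.385  0.035] [ 0.623 -0.393  0.003] [ 0.64  -0.369  0.069]
side petri_dish 0.69 [198.8, 182.4] 184 [0.536 0.327 0.016] [ 0.507  0.301 -0.003] [0.578 0.395 0.02 ]
side lab_timer 0.55 [170.8, 188.5] 263 [0.437 0.33  0.016] [ 0.398  0.299 -0.002] [0.483 0.405 0.021]
side forceps 0.6 [230.7, 260.1] 130 [ 0.437 -0.089  0.006] [ 0.42  -0.134 -0.002] [ 0.451 -0.017  0.011]
```

Run:
```python
import cv2
a=cv2.imread('pics/scene0.png');b=cv2.imread('pics/side0.png')
cv2.imwrite('pics/s0c.png',cv2.resize(a[120:330,170:400],None,fx=2.8,fy=2.8,interpolation=2))
cv2.imwrite('pics/d0c.png',cv2.resize(b[120:350,140:400],None,fx=2.5,fy=2.5,interpolation=2))
```

```text
(no output)
```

View pics/scene0.png

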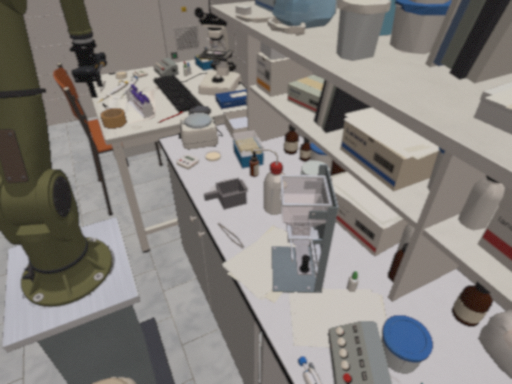

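```bash
sleep 0
```

```text
(no output)
```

View pics/s0c.png

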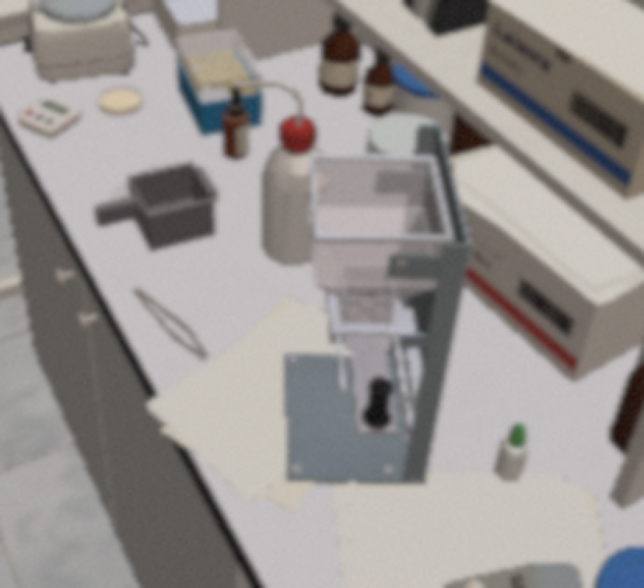

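View pics/d0c.png

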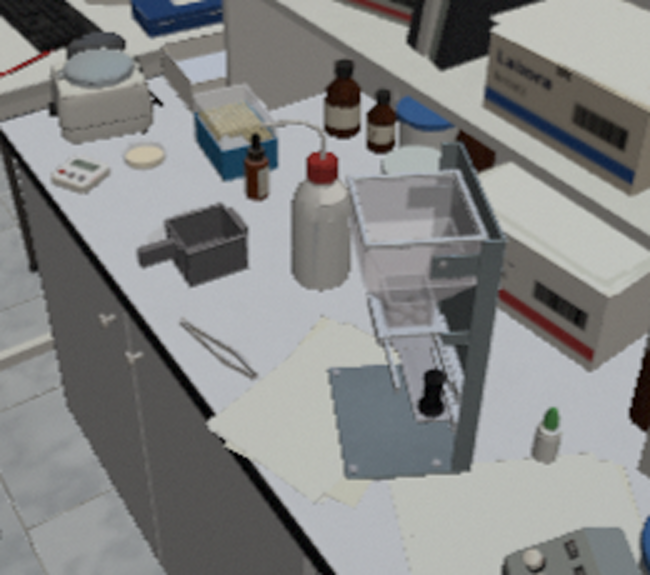

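Run:
```python
from h import *
for c in ['scene','side']:
    d=np.load(c+'_d.npy');P=cloud(c,d);img=cv2.cvtColor(cv2.imread(f'pics/{c}0.png'),cv2.COLOR_BGR2RGB).astype(int)
    x,y,z=P[...,0],P[...,1],P[...,2]
    tab=(x>.4)&(x<.6)&(y>-.05)&(y<.0)&(d>0); print(c,'table z',np.median(z[tab]))
    near=(x>.38)&(x<.72)&(y<-.1)&(y>-.42)&(d>0)
    b=near&(z>.004)&(z<.016)&(img[...,0]<150)
    r=cv2.minAreaRect((P[b][:,:2]*1000).astype(np.float32));print('base',b.sum(),r,np.median(z[b]))
    t=near&(z>.283)&(z<.296); print('top',t.sum(),P[t].min(0),P[t].max(0))
    if t.sum()>8: print(cv2.minAreaRect((P[t][:,:2]*1000).astype(np.float32)))
    k=near&(img.max(-1)<60)&(z>.14)&(z<.195); print('knob',k.sum(),P[k].mean(0),P[k].min(0),P[k].max(0))
    # knob top
    kt=k&(z>.178);print('kt',kt.sum(),P[kt].mean(0) if kt.any() else '')
    # bin
    m=(x>.38)&(x<.62)&(y>.0)&(y<.14)&(d>0)&(z>.048)&(z<.062)
    print('binrim',m.sum(),cv2.minAreaRect((P[m][:,:2]*1000).astype(np.float32)),np.median(z[m]))
    np.save(f'rim_{c}.npy',P[m])
    hd=m&(x<.462);print('handle',hd.sum(),P[hd].min(0),P[hd].max(0),P[hd].mean(0))
    vis=np.zeros((384,512,3),np.uint8);vis[b]=(0,255,0);vis[k]=(255,0,0);vis[m]=(0,0,255);vis[t]=255
    cv2.imwrite(f'pics/v_{c}.png',cv2.resize(vis[120:350,140:400],None,fx=2.5,fy=2.5,interpolation=0))
    A=(near&(z>.1)&(z<.28)&(np.abs(y+.383)<.02));print('edge',A.sum(),P[A].mean(0),P[A].min(0),P[A].max(0))
```

```text
scene table z 0.004341695146610647
base 1479 ((508.6959228515625, -246.1371307373047), (253.55508422851562, 293.4163513183594), 1.1145457029342651) 0.009198011042015897
top 175 [ 0.54134631 -0.359216    0.28310773] [ 0.62594588 -0.21524447  0.29360023]
((585.3400268554688, -287.135009765625), (154.05340576171875, 20.0165958404541), 62.79701232910156)
knob 112 [ 0.50114235 -0.35910655  0.1671793 ] [ 0.48001817 -0.37594848  0.14321473] [ 0.59874255 -0.27385697  0.18723634]
kt 36 [ 0.48722764 -0.3698522   0.18386107]
binrim 260 ((481.2055969238281, 74.67658996582031), (81.71593475341797, 136.67100524902344), 83.82439422607422) 0.0548410281621633
handle 72 [0.41344506 0.03765006 0.04807042] [0.46181769 0.09360575 0.05851046] [0.4428521  0.07216497 0.05255258]
edge 359 [ 0.59154732 -0.37701815  0.20281406] [ 0.47047034 -0.40274574  0.14076568] [ 0.71969927 -0.36318805  0.25436975]
side table z 0.004791266293181384
base 1739 ((503.75250244140625, -248.43417358398438), (255.8396759033203, 303.05584716796875), 3.5053255558013916) 0.008604356084388365
top 194 [ 0.54124066 -0.35828625  0.28306571] [ 0.62743325 -0.21684254  0.29252234]
((585.2100219726562, -287.89019775390625), (155.02386474609375, 19.81453514099121), 62.383644104003906)
knob 221 [ 0.52299535 -0.34411669  0.16606533] [ 0.47766194 -0.37691687  0.14059166] [ 0.60015812 -0.27077492  0.19321092]
kt 61 [ 0.50479641 -0.35802334  0.18405778]
binrim 258 ((480.4012145996094, 74.09207916259766), (82.7914047241211, 136.72262573242188), 85.06734466552734) 0.05368424521936416
handle 65 [0.41233279 0.03676707 0.04810919] [0.46165049 0.08892252 0.05982824] [0.44314467 0.07079784 0.05262794]
edge 371 [ 0.59039114 -0.37728436  0.20219517] [ 0.4706974  -0.40286334  0.14086696] [ 0.71994815 -0.36314246  0.25389151]
```

View pics/v_side.png

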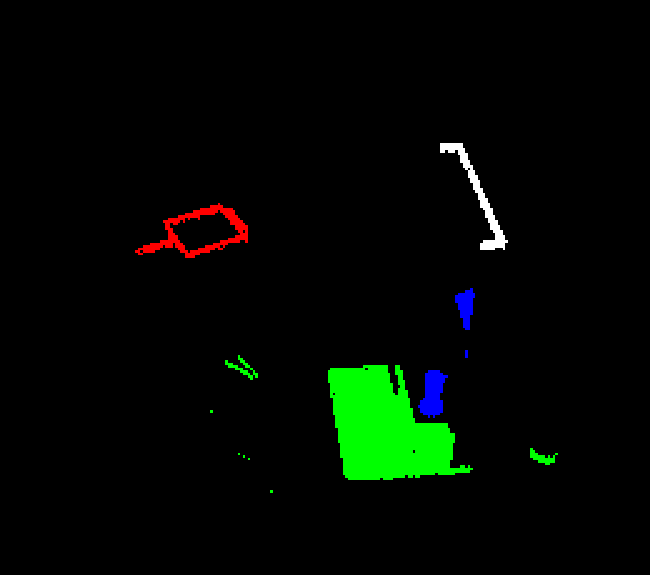

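Run:
```python
from h import *
for c in ['scene','side']:
    d=np.load(c+'_d.npy');P=cloud(c,d);img=cv2.cvtColor(cv2.imread(f'pics/{c}0.png'),cv2.COLOR_BGR2RGB).astype(int)
    x,y,z=P[...,0],P[...,1],P[...,2]
    near=(x>.38)&(x<.72)&(y<-.1)&(y>-.42)&(d>0)
    b=(near&(z>.004)&(z<.016)&(img[...,0]<150)).astype(np.uint8)
    n,l,st,ce=cv2.connectedComponentsWithStats(b);i=1+st[1:,4].argmax()
    Q=P[l==i];r=cv2.minAreaRect((Q[:,:2]*1000).astype(np.float32));print(r,cv2.boxPoints(r).round(1).tolist(),np.median(Q[:,2]))
    t=near&(z>.284)&(z<.296);Q=P[t]
    r=cv2.minAreaRect((Q[:,:2]*1000).astype(np.float32));print('top',r,cv2.boxPoints(r).round(1).tolist())
    kk=near&(img.max(-1)<60)&(z>.145)&(z<.195)&(x<.53);Q=P[kk]
    print('knob',kk.sum(),Q.mean(0),Q.min(0),Q.max(0));
    for lo in (.145,.155,.165,.175,.18): 
        q=Q[(Q[:,2]>lo)&(Q[:,2]<lo+.01)]; print(lo,len(q),q.mean(0) if len(q) else '')
    # shutter blade etc
    # bin detail
    m=(x>.38)&(x<.62)&(y>.0)&(y<.14)&(d>0)&(z>.048)&(z<.062)
    Q=P[m][:,:2];
    hd=Q[Q[:,0]<.452]; f=cv2.fitLine((hd*1000).astype(np.float32),cv2.DIST_HUBER,0,.1,.1).ravel();print('handle line',f, np.degrees(np.arctan2(f[1],f[0])))
    bd=Q[Q[:,0]>.46]; r=cv2.minAreaRect((bd*1000).astype(np.float32));print('body',r,cv2.boxPoints(r).round(1).tolist())
```

```text
((538.4129028320312, -265.1318359375), (151.0847625732422, 120.13655853271484), 64.53128051757812) [[451.70001220703125, -307.5], [560.2000122070312, -359.20001220703125], [625.0999755859375, -222.8000030517578], [516.7000122070312, -171.10000610351562]] 0.009208115727244504
top ((585.3574829101562, -287.14208984375), (154.0450439453125, 19.93877601623535), 62.75400161743164) [[541.2000122070312, -351.1000061035156], [559.0, -360.20001220703125], [629.5, -223.1999969482422], [611.7999877929688, -214.10000610351562]]
knob 96 [ 0.48603889 -0.37109809  0.16944845] [ 0.48001817 -0.37594848  0.1485001 ] [ 0.49452036 -0.36187978  0.18723634]
0.145 17 [ 0.48573908 -0.37275243  0.15149939]
0.155 21 [ 0.4852696  -0.37135754  0.15875198]
0.165 20 [ 0.48522951 -0.37180891  0.16937651]
0.175 27 [ 0.48637819 -0.37030068  0.18245672]
0.18 33 [ 0.48729553 -0.36948333  0.18434051]
handle line [ 9.9474406e-01 -1.0239256e-01  4.3436234e+02  7.5690689e+01] -5.8769608
body ((504.3077087402344, 72.17684936523438), (81.71593475341797, 90.19708251953125), 83.82439422607422) [[455.1000061035156, 36.40000152
[... 598 characters left out ...]
, [611.5999755859375, -216.0]]
knob 139 [ 0.48637342 -0.37051517  0.16838897] [ 0.47766194 -0.37691687  0.14622134] [ 0.52457497 -0.34555312  0.18762039]
0.145 36 [ 0.48650854 -0.370732    0.15051488]
0.155 23 [ 0.48441926 -0.37148418  0.15945934]
0.165 26 [ 0.48515159 -0.37205966  0.17039523]
0.175 41 [ 0.48785049 -0.36971089  0.18233771]
0.18 46 [ 0.48821438 -0.36883982  0.18403973]
handle line [ 9.9863619e-01 -5.2209094e-02  4.3142624e+02  7.5255753e+01] -2.9927216
body ((503.7296142578125, 72.0787353515625), (82.7914047241211, 89.89239501953125), 85.06734466552734) [[455.3999938964844, 34.70000076293945], [544.9000244140625, 27.0], [552.0999755859375, 109.5], [462.5, 117.19999694824219]]
```

```bash
cat >> h.py <<'E'
def pose(p,yaw,lean):
    """p TCP, yaw deg fwd direction, lean deg; tool z = fwd*sin+down*cos, tool x=-fwd-ish"""
    a,t=np.radians(yaw),np.radians(lean)
    f=np.array([np.cos(a),np.sin(a),0]);l=np.array([-np.sin(a),np.cos(a),0]);u=np.array([0,0,1.])
    z=f*np.sin(t)-u*np.cos(t)
    T=np.eye(4);T[:3,1]=l;T[:3,2]=z;T[:3,0]=np.cross(l,z);T[:3,3]=p;return T
def plan(goal,maxs=4.5,maxr=8.0,n=5,cur=None):
    T=tool() if cur is None else cur
    tot=np.linalg.inv(T)@goal
    dist=np.linalg.norm(tot[:3,3])*100;rv=R.from_matrix(tot[:3,:3]).as_rotvec(degrees=True);ang=np.linalg.norm(rv)
    k=max(1,int(np.ceil(max(dist/maxs,ang/maxr))))
    C=T.copy();S=[];D=[]
    for i in range(min(k,n)):
        dp=(goal[:3,3]-T[:3,3])/k
        s=(C[:3,:3].T@dp*100).round(2);d=(rv/k).round(1)
        S.append(s.tolist());D.append(d.tolist())
        C[:3,3]+=C[:3,:3]@(s/100);C[:3,:3]=C[:3,:3]@R.from_rotvec(d,degrees=True).as_matrix()
    print('dist %.2f cm ang %.1f rows %d'%(dist,ang,k));print('slide',S);print('dr',D)
    return C
def st():
    s=get_state();T=tool();z=T[:3,2];y=T[:3,1]
    print('t %.2f'%s['time'],'p',s['position'].round(4),'yaw %.1f lean %.1f'%(np.degrees(np.arctan2(-y[0],y[1])),np.degrees(np.arctan2(np.hypot(z[0],z[1]),-z[2]))),'q',s['joint_positions'].round(2),'F',s['ft_force'].round(1),'w %.3f'%s['grip_width'])
E
python3 - <<'E'
from h import *
st()
g=pose([.40,.085,.20],-5,20)
C=plan(g,n=20)
c=camera_params('wrist');print(c['tool_from_camera'])
E
```

```text
t 1.00 p [0.2081 0.6158 0.2226] yaw -18.7 lean 0.0 q [-1.23  0.32 -0.07  1.45  0.02  1.37 -0.06] F [0.2 0.5 0.5] w 1.002
dist 56.49 cm ang 24.2 rows 13
slide [[-2.71, -3.4, 0.17], [-2.64, -3.44, 0.23], [-2.57, -3.49, 0.29], [-2.5, -3.54, 0.34], [-2.43, -3.58, 0.39], [-2.36, -3.62, 0.44], [-2.28, -3.66, 0.49], [-2.2, -3.71, 0.54], [-2.12, -3.75, 0.58], [-2.04, -3.78, 0.62], [-1.96, -3.82, 0.66], [-1.88, -3.86, 0.7], [-1.79, -3.89, 0.73]]
dr [[-0.2, -1.5, -1.0], [-0.2, -1.5, -1.0], [-0.2, -1.5, -1.0], [-0.2, -1.5, -1.0], [-0.2, -1.5, -1.0], [-0.2, -1.5, -1.0], [-0.2, -1.5, -1.0], [-0.2, -1.5, -1.0], [-0.2, -1.5, -1.0], [-0.2, -1.5, -1.0], [-0.2, -1.5, -1.0], [-0.2, -1.5, -1.0], [-0.2, -1.5, -1.0]]
[[ 1.05348673e-04  9.62784164e-01  2.70271425e-01  7.34119471e-02]
 [ 9.99999994e-01 -1.06889321e-04 -9.01807087e-06 -2.77385785e-04]
 [ 2.02066734e-05  2.70271424e-01 -9.62784169e-01 -1.62130347e-01]
 [ 0.00000000e+00  0.00000000e+00  0.00000000e+00  1.00000000e+00]]
```

move_arm(jaw=[0, 0, 0, 0, 0], slide=[[-2.7, -3.4, 0.2], [-2.6, -3.4, 0.2], [-2.6, -3.5, 0.3], [-2.5, -3.5, 0.3], [-2.4, -3.6, 0.4]], dr=[[-0.2, -1.5, -1], [-0.2, -1.5, -1], [-0.2, -1.5, -1], [-0.2, -1.5, -1], [-0.2, -1.5, -1]])

```text
time: 1.5
position: [0.282, 0.4107, 0.2143]
tool_rot: [0.357, 2.987, -0.005]
ft_force: [0.1, 0.1, 0.4]
grip_width: 1.003
```

move_arm(jaw=[0, 0, 0, 0, 0], slide=[[-2.4, -3.6, 0.4], [-2.3, -3.7, 0.5], [-2.2, -3.7, 0.5], [-2.1, -3.7, 0.6], [-2.0, -3.8, 0.6]], dr=[[-0.2, -1.5, -1], [-0.2, -1.5, -1], [-0.2, -1.5, -1], [-0.2, -1.5, -1], [-0.2, -1.5, -1]])

```text
time: 2.0
position: [0.3508, 0.2318, 0.2048]
tool_rot: [0.232, 2.889, -0.016]
ft_force: [-1.2, 0.2, 0.2]
grip_width: 1.002
```

Run:
```python
from h import *
st()
T=tool();i,d=get_image('wrist');save(i,'w1.png');np.save('w1_d.npy',d);np.save('w1_T.npy',T)
plan(pose([.40,.085,.16],-5,30),n=9)
```

```text
t 2.00 p [0.3508 0.2318 0.2048] yaw -9.1 lean 14.0 q [-0.82 -0.3  -0.    2.14  0.21  1.17  0.52] F [-1.2  0.2  0.2] w 1.002
dist 15.70 cm ang 16.6 rows 4
slide [[-1.41, -3.34, 1.5], [-1.24, -3.37, 1.57], [-1.06, -3.4, 1.64], [-0.88, -3.43, 1.69]]
dr [[-0.3, -4.0, -1.1], [-0.3, -4.0, -1.1], [-0.3, -4.0, -1.1], [-0.3, -4.0, -1.1]]
```

View pics/w1.png

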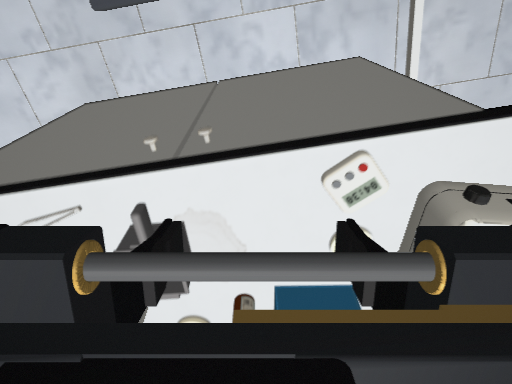

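Run:
```python
from h import *
plan(pose([.442,.077,.15],-5,30),n=9)
```

```text
dist 18.34 cm ang 16.6 rows 5
slide [[-1.91, -2.69, 1.6], [-1.78, -2.73, 1.69], [-1.64, -2.76, 1.77], [-1.49, -2.8, 1.84], [-1.34, -2.83, 1.91]]
dr [[-0.3, -3.2, -0.9], [-0.3, -3.2, -0.9], [-0.3, -3.2, -0.9], [-0.3, -3.2, -0.9], [-0.3, -3.2, -0.9]]
```

move_arm(jaw=[0, 0, 0, 0, 0], slide=[[-1.9, -2.7, 1.6], [-1.8, -2.7, 1.7], [-1.6, -2.8, 1.8], [-1.5, -2.8, 1.8], [-1.3, -2.8, 1.9]], dr=[[-0.3, -3.2, -0.9], [-0.3, -3.2, -0.9], [-0.3, -3.2, -0.9], [-0.3, -3.2, -0.9], [-0.3, -3.2, -0.9]])

```text
time: 2.55
position: [0.4646, 0.1109, 0.1391]
tool_rot: [0.111, 2.643, -0.045]
ft_force: [0.4, 0.0, -0.1]
grip_width: 1.0
```

Run:
```python
from h import *
st()
T=tool();i,d=get_image('wrist');save(i,'w2.png');np.save('w2_d.npy',d);np.save('w2_T.npy',T)
plan(pose([.442,.077,.06],-5,30),n=9)
```

```text
t 2.55 p [0.4646 0.1109 0.1391] yaw -5.0 lean 28.5 q [-0.31 -0.3  -0.17  2.34  0.34  0.71  0.79] F [ 0.4  0.  -0.1] w 1.000
dist 8.28 cm ang 2.0 rows 2
slide [[2.6, -1.41, 2.89], [2.64, -1.44, 2.84]]
dr [[-0.5, -0.9, 0.1], [-0.5, -0.9, 0.1]]
```

View pics/w2.png

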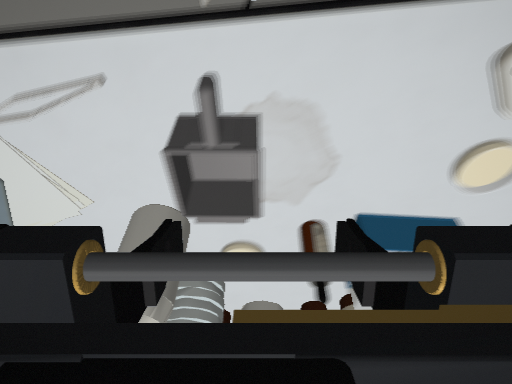

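Run:
```python
from h import *
T=np.load('w2_T.npy');d=np.load('w2_d.npy');c=camera_params('wrist')
P=cloud('wrist',d,T@np.array(c['tool_from_camera']));x,y,z=P[...,0],P[...,1],P[...,2]
g=(d>0)&(np.arange(384)[:,None]<222)
m=g&(z>.046)&(z<.06)&(x>.38)&(x<.62)&(y<.15)&(y>0)
Q=P[m][:,:2]*1000;print(m.sum(),np.median(P[m],0),Q.min(0),Q.max(0))
hd=Q[Q[:,0]<452];print(len(hd))
f=cv2.fitLine(hd.astype(np.float32),cv2.DIST_HUBER,0,.1,.1).ravel();print(f,np.degrees(np.arctan2(f[1],f[0])),hd.min(0),hd.max(0))
bd=Q[Q[:,0]>458];r=cv2.minAreaRect(bd.astype(np.float32));print(r,cv2.boxPoints(r).round(1).tolist())
print('table',np.median(z[g&(x>.4)&(x<.5)&(y>.12)&(y<.2)]))
# wash bottle from scene
d=np.load('scene_d.npy');S=cloud('scene',d)
img=cv2.imread('pics/scene0.png')
b=(S[...,2]>.03)&(S[...,2]<.15)&(S[...,0]>.5)&(S[...,0]<.68)&(S[...,1]>-.2)&(S[...,1]<.02)
v=np.argwhere(b);print(b.sum(),S[b].min(0),S[b].max(0),np.median(S[b],0))
bb=b&(S[...,1]>-.14);print(S[bb].min(0),S[bb].max(0))
```

```text
4035 [0.4660638  0.07622405 0.05319646] [412.84124561  29.86880508] [551.91476526 114.06179078]
904
[ 9.9746823e-01 -7.1113110e-02  4.3040152e+02  7.8628456e+01] -4.077923 [412.84124561  70.07601239] [451.84152043  84.76352137]
((504.140380859375, 71.65626525878906), (78.87415313720703, 93.06346893310547), 85.30291748046875) [[454.5, 36.20000076293945], [547.2999877929688, 28.5], [553.7000122070312, 107.19999694824219], [461.0, 114.80000305175781]]
table 0.00012059959854733571
585 [ 0.57257303 -0.06182514  0.0301598 ] [ 0.63796872 -0.00462596  0.14959054] [ 0.58779682 -0.04427731  0.09624165]
[ 0.57257303 -0.06182514  0.0301598 ] [ 0.63796872 -0.00462596  0.14959054]
```

Run:
```python
from h import *
C=plan(pose([.445,.077,.085],-4.7,21),n=9)
plan(pose([.445,.0775,.023],-4.7,21),cur=C)
d=np.load('scene_d.npy');S=cloud('scene',d)
b=(S[...,2]>.1)&(S[...,2]<.35)&(S[...,0]>.55)&(S[...,0]<.66)&(S[...,1]>-.12)&(S[...,1]<.06)
print('bottle top',S[b].max(0), S[b].min(0))
```

```text
dist 6.00 cm ang 7.3 rows 2
slide [[1.88, -1.42, 1.86], [1.76, -1.44, 1.96]]
dr [[-0.6, 3.6, -0.1], [-0.6, 3.6, -0.1]]
dist 6.20 cm ang 0.1 rows 2
slide [[1.12, 0.02, 2.89], [1.12, 0.02, 2.89]]
dr [[0.0, 0.0, 0.0], [0.0, 0.0, 0.0]]
bottle top [0.63796872 0.02472955 0.22036358] [ 0.55830993 -0.06081708  0.10011319]
```

move_arm(jaw=[0, 0, 0], slide=[[1.9, -1.4, 1.9], [1.8, -1.4, 1.9], [0, 0, 0]], dr=[[-0.6, 3.6, -0.1], [-0.6, 3.6, -0.1], [0, 0, 0]])

```text
time: 2.9
position: [0.4433, 0.082, 0.0861]
tool_rot: [0.113, 2.777, -0.016]
ft_force: [0.6, -0.1, -0.5]
grip_width: 0.997
```

Run:
```python
from h import *
st()
plan(pose([.445,.0775,.023],-4.7,21),maxs=2.5)
```

```text
t 2.90 p [0.4433 0.082  0.0861] yaw -4.6 lean 20.8 q [-0.32 -0.23 -0.04  2.37  0.22  0.69  0.98] F [ 0.6 -0.1 -0.5] w 0.997
dist 6.33 cm ang 0.3 rows 3
slide [[0.68, -0.15, 1.99], [0.68, -0.15, 1.99], [0.69, -0.15, 1.99]]
dr [[0.1, -0.1, -0.0], [0.1, -0.1, -0.0], [0.1, -0.1, -0.0]]
```

move_arm(jaw=[0, 0, 0, 0], slide=[[0.7, -0.1, 2.0], [0.7, -0.2, 2.0], [0.7, -0.1, 2.0], [0, 0, 0]], dr=[[0, 0, 0], [0, 0, 0], [0, 0, 0], [0, 0, 0]])

```text
time: 3.3
position: [0.4453, 0.0809, 0.0234]
tool_rot: [0.105, 2.774, -0.015]
ft_force: [-0.5, 0.1, -0.9]
grip_width: 1.0
```

Run:
```python
from h import *
st()
T=tool();i,d=get_image('wrist');save(i,'w3.png')
```

```text
t 3.30 p [0.4453 0.0809 0.0234] yaw -4.3 lean 20.9 q [-0.3  -0.11 -0.06  2.42  0.29  0.51  0.9 ] F [-0.5  0.1 -0.9] w 1.000
```

View pics/w3.png

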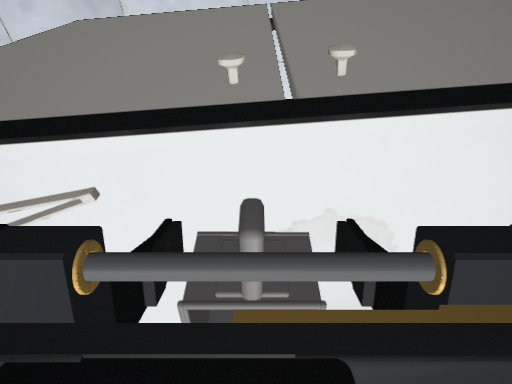

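move_arm(jaw=[255, 255, 255, 255, 255], slide=[[0, -0.2, 0], [0, 0, 0], [0, 0, 0], [0, 0, 0], [0, 0, 0]], dr=[[0, 0, 0], [0, 0, 0], [0, 0, 0], [0, 0, 0], [0, 0, 0]], force=20)

```text
time: 3.85
position: [0.4469, 0.0783, 0.0253]
tool_rot: [0.108, 2.771, -0.013]
ft_force: [-0.9, -0.1, 0.9]
grip_width: 0.633
```

Run:
```python
from h import *
st()
T=tool()
g=pose([.445,.079,.033],-4.5,21);C=plan(g)
# forward 105mm along -5deg
C=plan(pose([.55,.070,.037],-4.5,21),cur=C)
```

```text
t 3.85 p [0.4469 0.0783 0.0253] yaw -4.4 lean 21.1 q [-0.29 -0.12 -0.05  2.42  0.29  0.51  0.92] F [-0.9 -0.1  0.9] w 0.633
dist 0.79 cm ang 0.3 rows 1
slide [[-0.1, 0.06, -0.78]]
dr [[0.3, 0.1, -0.0]]
dist 10.54 cm ang 0.0 rows 3
slide [[-3.33, -0.03, 1.14], [-3.33, -0.03, 1.14], [-3.33, -0.03, 1.14]]
dr [[0.0, 0.0, -0.0], [0.0, 0.0, -0.0], [0.0, 0.0, -0.0]]
```

move_arm(jaw=[255, 255, 255, 255, 255], slide=[[0, 0, 0], [0, 0, 0], [0, 0, 0], [0, 0, 0], [0, 0, 0]], dr=[[0, 0, 0], [0, 0, 0], [0, 0, 0], [0, 0, 0], [0, 0, 0]])

```text
time: 4.35
position: [0.4465, 0.0782, 0.0248]
tool_rot: [0.108, 2.772, -0.013]
ft_force: [0.6, 0.6, -0.2]
grip_width: 0.173
```

move_arm(jaw=[255, 255, 255], slide=[[0, 0, 0], [0, 0, 0], [-0.1, 0, -0.8]], dr=[[0, 0, 0], [0, 0, 0], [0, 0, 0]])

```text
time: 4.65
position: [0.4436, 0.0779, 0.0318]
tool_rot: [0.108, 2.774, -0.014]
ft_force: [-1.2, 0.4, -0.3]
grip_width: 0.133
```

Run:
```python
from h import *
st()
T=tool();i,d=get_image('wrist');save(i,'w4.png')
```

```text
t 4.65 p [0.4436 0.0779 0.0318] yaw -4.4 lean 20.9 q [-0.3  -0.14 -0.05  2.42  0.27  0.53  0.93] F [-1.2  0.4 -0.3] w 0.133
```

View pics/w4.png

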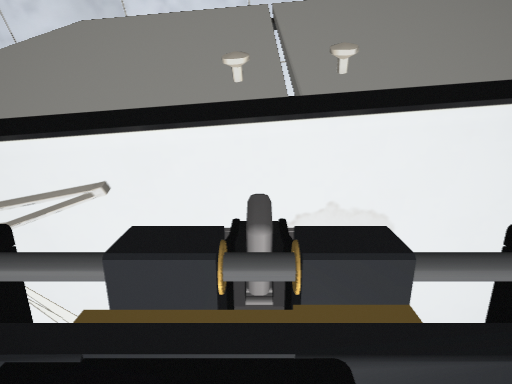

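move_arm(jaw=[255, 255, 255, 255, 255], slide=[[-3.0, 0, 1.0], [-3.0, 0, 1.0], [-3.2, 0, 1.2], [-1.0, 0, 0.9], [0, 0, 0]], dr=[[0, 0, 0], [0, 0, 0], [0, 0, 0], [0, 0, 0], [0, 0, 0]])

```text
time: 5.2
position: [0.554, 0.0694, 0.03]
tool_rot: [0.109, 2.774, -0.014]
ft_force: [0.3, 0.6, -0.9]
grip_width: 0.133
```

Run:
```python
from h import *
st()
T=tool();i,d=get_image('side');save(i[120:320,130:330].repeat(3,0).repeat(3,1),'d5.png')
P=cloud('side',d);x,y,z=P[...,0],P[...,1],P[...,2]
```

```text
t 5.20 p [0.554  0.0694 0.03  ] yaw -4.5 lean 20.9 q [-0.26  0.1   0.02  2.2   0.22  0.51  1.07] F [ 0.3  0.6 -0.9] w 0.133
```

View pics/d5.png

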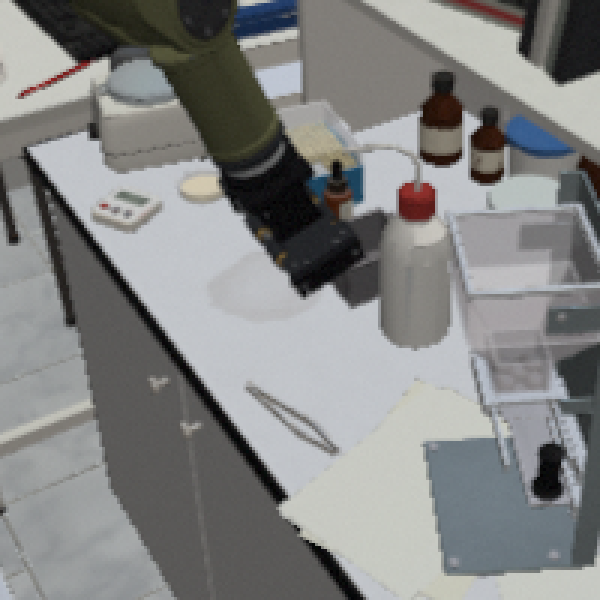

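move_arm(jaw=[255, 255, 165, 165, 165], slide=[[0.2, 0, 0.5], [0, 0, 0], [0, 0, 0], [0, 0, 0], [0, 0, 0]], dr=[[0, 0, 0], [0, 0, 0], [0, 0, 0], [0, 0, 0], [0, 0, 0]])

```text
time: 5.75
position: [0.5546, 0.0701, 0.0264]
tool_rot: [0.107, 2.77, -0.012]
ft_force: [0.9, 0.6, 0.9]
grip_width: 0.307
```

Run:
```python
from h import *
st()
p=tool()[:3,3]
g=pose([p[0]-.003,p[1]+.0003,.0255],-4.6,40);plan(g,maxr=5)
```

```text
t 5.75 p [0.5546 0.0701 0.0264] yaw -4.4 lean 21.2 q [-0.26  0.1   0.02  2.21  0.23  0.49  1.06] F [0.9 0.6 0.9] w 0.307
dist 0.31 cm ang 18.8 rows 4
slide [[0.08, 0.0, -0.01], [0.08, 0.0, -0.01], [0.08, 0.0, -0.02], [0.07, 0.0, -0.03]]
dr [[0.1, -4.7, 0.0], [0.1, -4.7, 0.0], [0.1, -4.7, 0.0], [0.1, -4.7, 0.0]]
```

move_arm(jaw=[165, 165, 165, 165, 165], slide=[[0.1, 0, 0], [0.1, 0, 0], [0.1, 0, 0], [0, 0, 0], [0, 0, 0]], dr=[[0, -4.7, 0], [0, -4.7, 0], [0, -4.7, 0], [0, -4.7, 0], [0, 0, 0]])

```text
time: 6.25
position: [0.5525, 0.0631, 0.0243]
tool_rot: [0.105, 2.537, -0.05]
ft_force: [0.9, -0.2, -0.3]
grip_width: 0.352
```

Run:
```python
from h import *
st()
T=tool();i,d=get_image('wrist');save(i,'w6.png')
```

```text
t 6.25 p [0.5525 0.0631 0.0243] yaw -5.0 lean 34.6 q [-0.4   0.04  0.08  2.39  1.01  0.27  0.25] F [ 0.9 -0.2 -0.3] w 0.352
```

View pics/w6.png

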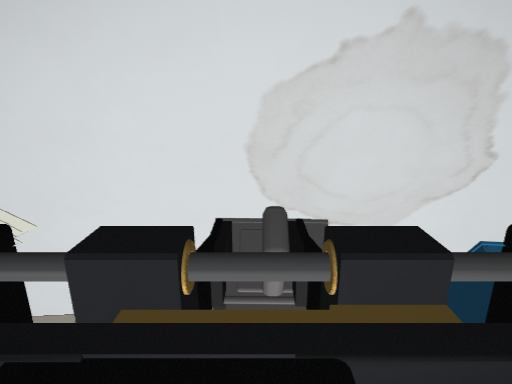

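move_arm(jaw=[165, 165, 255, 255, 255], slide=[[0, 0.4, 0], [0, 0, 0], [0, 0, 0], [0, 0, 0], [0, 0, 0]], dr=[[0, 0, 0], [0, 0, 0], [0, 0, 0], [0, 0, 0], [0, 0, 0]], force=30)

```text
time: 6.8
position: [0.5543, 0.067, 0.0251]
tool_rot: [0.109, 2.536, -0.049]
ft_force: [-0.2, 0.4, 0.6]
grip_width: 0.162
```

Run:
```python
from h import *
st()
T=tool();i,d=get_image('wrist');save(i,'w7.png')
plan(pose([.552,.066,.30],-5,34.5),n=9)
```

```text
t 6.80 p [0.5543 0.067  0.0251] yaw -5.1 lean 34.6 q [-0.4   0.04  0.08  2.39  1.01  0.28  0.23] F [-0.2  0.4  0.6] w 0.162
dist 27.48 cm ang 0.6 rows 7
slide [[-2.2, -0.06, -3.25], [-2.2, -0.06, -3.25], [-2.2, -0.05, -3.25], [-2.2, -0.04, -3.25], [-2.2, -0.04, -3.25], [-2.2, -0.03, -3.25], [-2.2, -0.03, -3.25]]
dr [[-0.1, 0.0, 0.0], [-0.1, 0.0, 0.0], [-0.1, 0.0, 0.0], [-0.1, 0.0, 0.0], [-0.1, 0.0, 0.0], [-0.1, 0.0, 0.0], [-0.1, 0.0, 0.0]]
```

View pics/w7.png

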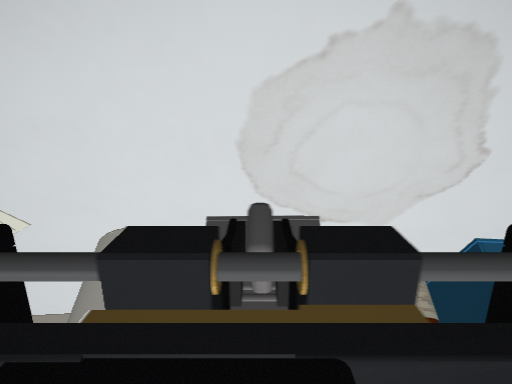

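move_arm(jaw=[255, 255, 255, 255, 255], slide=[[0, 0, 0], [0, 0, 0], [-1.4, 0, -2.0], [-2.2, 0, -3.2], [-2.2, 0, -3.2]], dr=[[0, 0, 0], [0, 0, 0], [0, 0, 0], [0, 0, 0], [0, 0, 0]])

```text
time: 7.35
position: [0.5528, 0.0679, 0.1267]
tool_rot: [0.108, 2.54, -0.05]
ft_force: [1.5, -0.8, -0.7]
grip_width: 0.135
```

Run:
```python
from h import *
st()
T=tool();i,d=get_image('side');save(i[120:320,130:330].repeat(3,0).repeat(3,1),'d8.png')
C=plan(pose([.550,.066,.285],-5,34.5),n=9)
plan(pose([.512,-.1025,.285],-27.3,34.5),cur=C,n=9)
```

```text
t 7.35 p [0.5528 0.0679 0.1267] yaw -5.1 lean 34.4 q [-0.4  -0.16  0.07  2.31  0.55  0.5   0.74] F [ 1.5 -0.8 -0.7] w 0.135
dist 14.98 cm ang 0.7 rows 4
slide [[-2.0, -0.13, -3.16], [-1.99, -0.12, -3.17], [-1.98, -0.12, -3.18], [-1.97, -0.11, -3.18]]
dr [[-0.1, 0.2, 0.0], [-0.1, 0.2, 0.0], [-0.1, 0.2, 0.0], [-0.1, 0.2, 0.0]]
dist 17.28 cm ang 22.5 rows 4
slide [[0.49, -4.28, -0.33], [0.15, -4.32, -0.09], [-0.2, -4.31, 0.15], [-0.54, -4.27, 0.39]]
dr [[3.2, -0.0, 4.6], [3.2, -0.0, 4.6], [3.2, -0.0, 4.6], [3.2, -0.0, 4.6]]
```

View pics/d8.png

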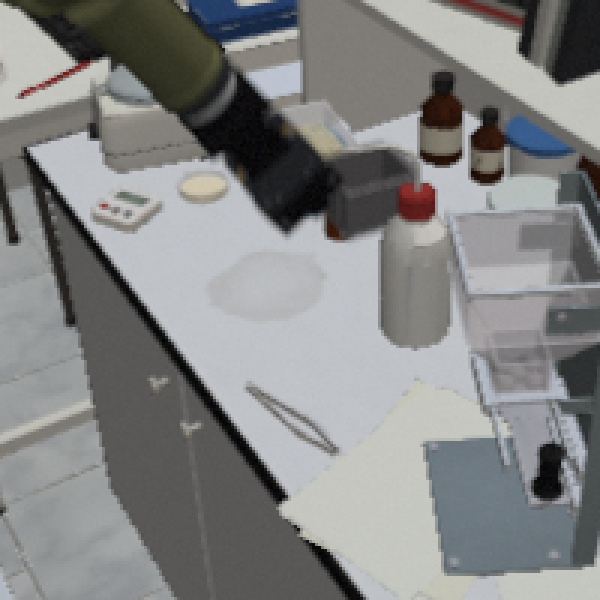

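move_arm(jaw=[255, 255, 255, 255, 255], slide=[[-2.0, -0.1, -3.2], [-2.0, -0.1, -3.2], [-2.0, -0.1, -3.2], [-2.0, -0.1, -3.2], [0, 0, 0]], dr=[[0, 0, 0], [0, 0, 0], [0, 0, 0], [0, 0, 0], [0, 0, 0]])

```text
time: 7.9
position: [0.5588, 0.0668, 0.2816]
tool_rot: [0.116, 2.532, -0.053]
ft_force: [-0.0, -0.8, -0.4]
grip_width: 0.134
```

Run:
```python
from h import *
st()
plan(pose([.512,-.1025,.285],-27.3,34.5),n=9)
```

```text
t 7.90 p [0.5588 0.0668 0.2816] yaw -5.5 lean 34.8 q [-0.13 -0.3  -0.16  2.09  0.26  0.8   1.06] F [-0.  -0.8 -0.4] w 0.134
dist 17.56 cm ang 21.8 rows 4
slide [[0.61, -4.32, -0.46], [0.26, -4.38, -0.23], [-0.1, -4.39, -0.0], [-0.45, -4.36, 0.23]]
dr [[3.0, 0.1, 4.6], [3.0, 0.1, 4.6], [3.0, 0.1, 4.6], [3.0, 0.1, 4.6]]
```

Run:
```python
from h import *
C=plan(pose([.549,-.122,.285],-27.3,34.5),n=9)
```

```text
dist 18.91 cm ang 21.8 rows 5
slide [[-0.15, -3.78, 0.08], [-0.39, -3.75, 0.23], [-0.63, -3.71, 0.39], [-0.87, -3.64, 0.54], [-1.11, -3.55, 0.69]]
dr [[2.4, 0.1, 3.7], [2.4, 0.1, 3.7], [2.4, 0.1, 3.7], [2.4, 0.1, 3.7], [2.4, 0.1, 3.7]]
```

move_arm(jaw=[255, 255, 255, 255, 255], slide=[[-0.2, -3.8, 0.1], [-0.4, -3.8, 0.2], [-0.6, -3.7, 0.4], [-0.9, -3.6, 0.5], [-1.1, -3.6, 0.7]], dr=[[2.4, 0.1, 3.7], [2.4, 0.1, 3.7], [2.4, 0.1, 3.7], [2.4, 0.1, 3.7], [2.4, 0.1, 3.7]])

```text
time: 8.4
position: [0.5503, -0.1216, 0.2771]
tool_rot: [0.607, 2.492, -0.196]
ft_force: [0.9, -0.2, -0.9]
grip_width: 0.135
```

Run:
```python
from h import *
st()
T=tool();i,d=get_image('wrist');save(i,'w9.png');np.save('w9_d.npy',d);np.save('w9_T.npy',T)
i,d=get_image('side');save(i[120:360,170:410].repeat(2,0).repeat(2,1),'d9.png')
C=plan(pose([.545,-.119,.095],-27.3,34.5),n=9)
```

```text
t 8.40 p [ 0.5503 -0.1216  0.2771] yaw -27.5 lean 33.8 q [ 0.09 -0.28 -0.08  2.08  0.33  0.84  0.94] F [ 0.9 -0.2 -0.9] w 0.135
dist 18.20 cm ang 1.1 rows 5
slide [[2.13, 0.1, 2.95], [2.14, 0.09, 2.94], [2.15, 0.09, 2.93], [2.17, 0.08, 2.93], [2.18, 0.08, 2.92]]
dr [[-0.1, -0.2, -0.0], [-0.1, -0.2, -0.0], [-0.1, -0.2, -0.0], [-0.1, -0.2, -0.0], [-0.1, -0.2, -0.0]]
```

View pics/w9.png

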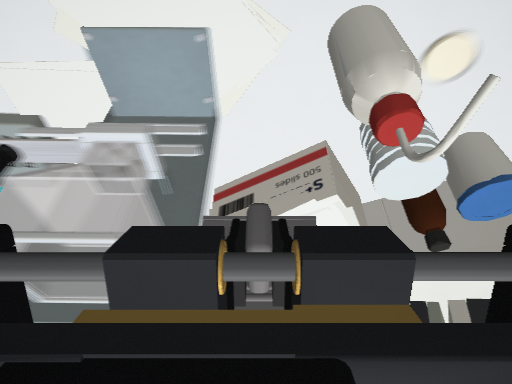

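View pics/d9.png

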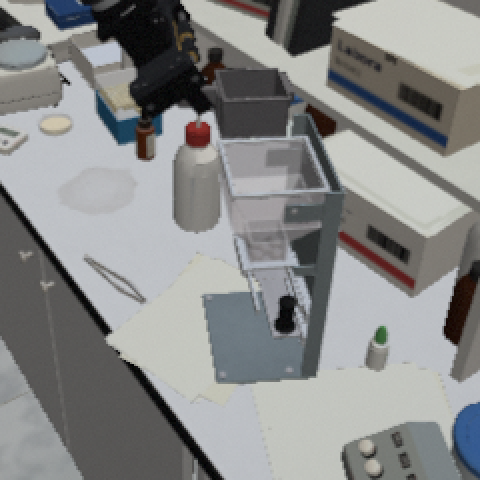

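Run:
```python
from h import *
T=np.load('w9_T.npy');d=np.load('w9_d.npy');c=camera_params('wrist')
P=cloud('wrist',d,T@np.array(c['tool_from_camera']));x,y,z=P[...,0],P[...,1],P[...,2]
O=np.array([.533,-.2604]);a=np.radians(-27.3);ex=np.array([np.cos(a),np.sin(a)]);ey=np.array([-np.sin(a),np.cos(a)])
L=np.stack([(P[...,:2]-O)@ex,(P[...,:2]-O)@ey,z],-1)*1000
rows=np.arange(384)[:,None];cols=np.arange(512)[None]
# column profile
for col in (180,195,205,212):
    print('col',col)
    for r in range(20,216,6): print(r,L[r,col].round(0).tolist(),end=' ')
    print()
g=(d>0)&(rows<218)&(cols<225)
for lo,hi in ((97,105),(57,65)):
    m=g&(L[...,2]>lo)&(L[...,2]<hi)&(abs(L[...,1])<90)&(L[...,0]>30)&(L[...,0]<90)
    Q=L[m];print(lo,len(Q),Q.min(0),Q.max(0),np.median(Q,0))
m=g&(L[...,2]>5)&(L[...,2]<11)&(L[...,0]<60)&(L[...,0]>-80)&(abs(L[...,1])<90)
Q=P[m][:,:2]*1000;r=cv2.minAreaRect(Q.astype(np.float32));print(m.sum(),r);print(L[m].min(0),L[m].max(0))
```

```text
col 180
20 [-60.0, 41.0, 5.0] 26 [-54.0, 40.0, 6.0] 32 [-49.0, 40.0, 9.0] 38 [-41.0, 38.0, 7.0] 44 [-35.0, 37.0, 9.0] 50 [-27.0, 35.0, 7.0] 56 [-20.0, 34.0, 7.0] 62 [-12.0, 32.0, 8.0] 68 [-4.0, 31.0, 7.0] 74 [3.0, 30.0, 9.0] 80 [12.0, 28.0, 8.0] 86 [20.0, 26.0, 8.0] 92 [29.0, 24.0, 8.0] 98 [38.0, 22.0, 7.0] 104 [47.0, 21.0, 9.0] 110 [58.0, 18.0, 7.0] 116 [65.0, 18.0, 11.0] 122 [65.0, 20.0, 24.0] 128 [51.0, 28.0, 55.0] 134 [67.0, 24.0, 48.0] 140 [66.0, 26.0, 61.0] 146 [51.0, 34.0, 89.0] 152 [51.0, 36.0, 100.0] 158 [66.0, 32.0, 95.0] 164 [66.0, 34.0, 105.0] 170 [67.0, 35.0, 114.0] 176 [66.0, 37.0, 125.0] 182 [66.0, 39.0, 135.0] 188 [65.0, 41.0, 144.0] 194 [66.0, 42.0, 152.0] 200 [67.0, 43.0, 160.0] 206 [66.0, 45.0, 169.0] 212 [66.0, 46.0, 177.0] 
col 195
20 [-60.0, 58.0, 6.0] 26 [-54.0, 57.0, 6.0] 32 [-48.0, 56.0, 8.0] 38 [-42.0, 56.0, 9.0] 44 [-34.0, 54.0, 8.0] 50 [-27.0, 53.0, 8.0] 56 [-20.0, 52.0, 8.0] 62 [-13.0, 51.0, 8.0] 68 [-5.0, 50.0, 8.0] 74 [4.0, 48.0, 7.0] 80 [11.0, 47.0, 9.0] 86 [20.0, 46.0, 8.0] 92 [29.0, 44.0, 8.0] 98 [38.0, 43.0, 8.0] 104 [47.0, 41.0, 9.0] 110 [57.0, 40.
[... 1653 characters left out ...]
 152 [50.0, 74.0, 101.0] 158 [50.0, 75.0, 111.0] 164 [51.0, 76.0, 120.0] 170 [57.0, 76.0, 124.0] 176 [61.0, 76.0, 130.0] 182 [65.0, 76.0, 135.0] 188 [233.0, 42.0, 0.0] 194 [251.0, 39.0, -0.0] 200 [268.0, 38.0, 0.0] 206 [230.0, 47.0, 44.0] 212 [231.0, 48.0, 56.0] 
97 377 [49.69045825 15.30619243 97.00674003] [ 68.75175709  76.11817822 104.99262061] [ 65.25638535  42.36944825 100.7460386 ]
57 450 [48.73510879 -2.01474184 57.03633552] [68.74246539 75.97019077 64.99611884] [64.86673598 32.88781339 61.05312622]
13907 ((524.1119384765625, -255.81427001953125), (179.95663452148438, 139.97584533691406), 62.68803787231445)
[-79.99275193 -89.96775594   5.00004776] [59.9926689  89.9867277  10.97868438]
```

```bash
cat >> h.py <<'E'
O=np.array([.5318,-.2589]);_a=np.radians(-27.3);EX=np.array([np.cos(_a),np.sin(_a)]);EY=np.array([-np.sin(_a),np.cos(_a)])
def dw(x,y,z): # dispenser mm -> world
    q=O+EX*x/1000+EY*y/1000;return [q[0],q[1],z/1000]
def loc(p): v=np.asarray(p)[:2]-O;return np.array([v@EX*1000,v@EY*1000,p[2]*1000]).round(1)
E
python3 - <<'E'
from h import *
st();print(loc(tool()[:3,3]),dw(-68,130,95))
C=plan(pose(dw(-68,130,96),-27.3,34.5),n=9,maxs=4.4)
E
```

```text
t 8.50 p [ 0.5497 -0.1251  0.2769] yaw -27.8 lean 33.7 q [ 0.09 -0.28 -0.07  2.08  0.33  0.84  0.95] F [-0.6  0.  -1.8] w 0.133
[-45.5 127.1 276.9] [np.float64(0.5309984702624244), np.float64(-0.11219159004992325), 0.095]
dist 18.23 cm ang 1.1 rows 5
slide [[2.38, 0.09, 2.76], [2.39, 0.08, 2.75], [2.4, 0.08, 2.74], [2.41, 0.07, 2.73], [2.42, 0.07, 2.73]]
dr [[-0.1, -0.2, -0.0], [-0.1, -0.2, -0.0], [-0.1, -0.2, -0.0], [-0.1, -0.2, -0.0], [-0.1, -0.2, -0.0]]
```

move_arm(jaw=[255, 255, 255, 255, 255], slide=[[2.4, 0.1, 2.8], [2.4, 0.1, 2.7], [2.4, 0.1, 2.7], [2.4, 0.1, 2.7], [2.4, 0.1, 2.7]], dr=[[-0.1, -0.2, 0], [-0.1, -0.2, 0], [-0.1, -0.2, 0], [-0.1, -0.2, 0], [-0.1, -0.2, 0]])

```text
time: 9.0
position: [0.532, -0.105, 0.0964]
tool_rot: [0.593, 2.475, -0.186]
ft_force: [0.9, -1.5, 0.5]
grip_width: 0.134
```

Run:
```python
from h import *
st();print(loc(tool()[:3,3]))
i,d=get_image('side');save(i[150:350,210:410].repeat(3,0).repeat(3,1),'d10.png')
C=plan(pose(dw(-66,130,96),-27.3,34.5),n=9,maxs=4.4)
C=plan(pose(dw(-66,0,96),-27.3,34.5),n=9,maxs=4.4,cur=C)
```

```text
t 9.00 p [ 0.532  -0.105   0.0964] yaw -26.9 lean 34.8 q [ 0.17 -0.13 -0.2   2.36  0.63  0.45  0.54] F [ 0.9 -1.5  0.5] w 0.134
[-70.4 136.9  96.4]
dist 1.27 cm ang 0.5 rows 1
slide [[-1.16, -0.5, -0.06]]
dr [[-0.0, -0.3, 0.4]]
dist 13.00 cm ang 0.0 rows 3
slide [[-0.0, -4.33, 0.0], [-0.0, -4.33, 0.0], [-0.0, -4.33, 0.0]]
dr [[-0.0, -0.0, 0.0], [-0.0, -0.0, 0.0], [-0.0, -0.0, 0.0]]
```

View pics/d10.png

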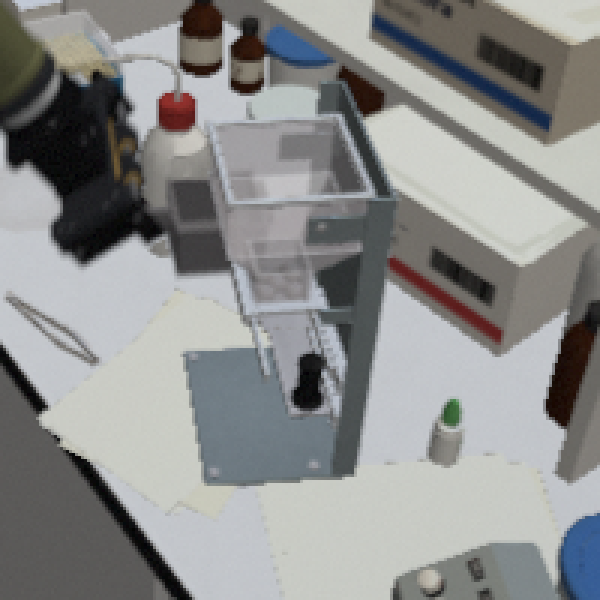

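move_arm(jaw=[255, 255, 255, 255, 255], slide=[[-0.4, -3.0, 0], [0, -4.0, 0], [0, -4.0, 0], [0, -2.6, 0], [0, 0, 0]], dr=[[0, 0, 0.4], [0, 0, 0], [0, 0, 0], [0, 0, 0], [0, 0, 0]])

```text
time: 9.55
position: [0.4716, -0.231, 0.1004]
tool_rot: [0.61, 2.471, -0.185]
ft_force: [0.4, -0.0, -0.3]
grip_width: 0.136
```

Run:
```python
from h import *
st();print(loc(tool()[:3,3]))
i,d=get_image('side');save(i[150:350,210:410].repeat(3,0).repeat(3,1),'d11.png')
T=tool();i,d=get_image('wrist');save(i,'w11.png');np.save('w11_d.npy',d);np.save('w11_T.npy',T)
C=plan(pose(dw(-46,0,95),-27.3,34.5),n=9,maxs=1)
```

```text
t 9.55 p [ 0.4716 -0.231   0.1004] yaw -27.7 lean 34.8 q [ 0.18 -0.23  0.16  2.42  0.32  0.35  1.17] F [ 0.4 -0.  -0.3] w 0.136
[-66.3  -2.8 100.4]
dist 2.05 cm ang 0.4 rows 3
slide [[-0.42, -0.02, 0.54], [-0.43, -0.02, 0.54], [-0.43, -0.02, 0.53]]
dr [[0.1, 0.1, -0.1], [0.1, 0.1, -0.1], [0.1, 0.1, -0.1]]
```

View pics/d11.png

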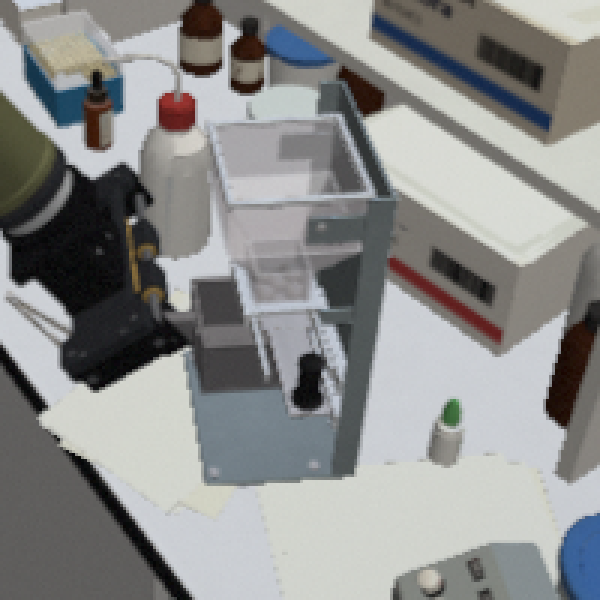

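View pics/w11.png

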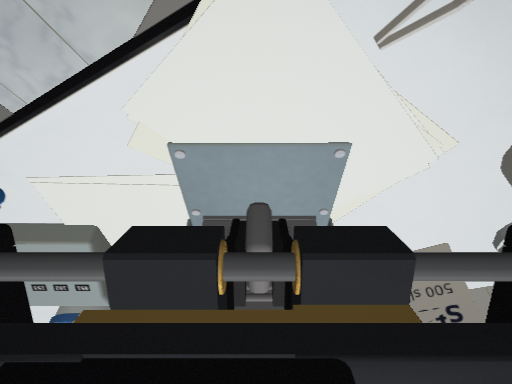

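move_arm(jaw=[255, 255, 255, 255], slide=[[-0.5, 0.2, 0.7], [-0.6, 0.1, 0.6], [-0.5, 0, 0.4], [0, 0, 0]], dr=[[0, 0, 0.2], [0, 0, 0], [0, 0, 0], [0, 0, 0]])

```text
time: 10.05
position: [0.4956, -0.2354, 0.0944]
tool_rot: [0.606, 2.474, -0.183]
ft_force: [-1.1, 0.3, -0.9]
grip_width: 0.134
```

Run:
```python
from h import *
st();print(loc(tool()[:3,3]))
F=get_state()['ft_force'];print('Flocal',F[:2]@EX,F[:2]@EY)
C=plan(pose(dw(-40,0,95),-27.3,34.5),n=9,maxs=.5)
```

```text
t 10.05 p [ 0.4956 -0.2354  0.0944] yaw -27.4 lean 34.7 q [ 0.18 -0.15  0.16  2.38  0.31  0.32  1.17] F [-1.1  0.3 -0.9] w 0.134
[-43.    4.3  94.4]
Flocal -1.1272021088981716 -0.27011402811359464
dist 0.53 cm ang 0.3 rows 2
slide [[-0.14, -0.21, 0.06], [-0.14, -0.21, 0.06]]
dr [[0.1, 0.1, -0.1], [0.1, 0.1, -0.1]]
```

move_arm(jaw=[255, 255, 255], slide=[[-0.2, -0.2, 0.1], [-0.2, -0.1, 0.1], [0, 0, 0]], dr=[[0, 0, 0], [0, 0, 0], [0, 0, 0]])

```text
time: 10.35
position: [0.4945, -0.2377, 0.092]
tool_rot: [0.606, 2.481, -0.181]
ft_force: [-10.8, 10.6, 0.8]
grip_width: 0.135
```

Run:
```python
from h import *
for k in range(3):
    st();print(loc(tool()[:3,3]))
    F=get_state()['ft_force'];print('Flocal',F[:2]@EX,F[:2]@EY)
    i,d=get_image('side')
save(i[150:350,210:410].repeat(3,0).repeat(3,1),'d12.png')
```

```text
t 10.35 p [ 0.4945 -0.2377  0.092 ] yaw -27.4 lean 34.2 q [ 0.17 -0.15  0.18  2.38  0.29  0.33  1.2 ] F [-10.8  10.6   0.8] w 0.135
[-42.8   1.7  92. ]
Flocal -14.47839804058927 4.423020733136736
t 10.40 p [ 0.4945 -0.2377  0.092 ] yaw -27.4 lean 34.2 q [ 0.17 -0.15  0.18  2.38  0.29  0.33  1.19] F [-10.   11.8   1.5] w 0.135
[-42.9   1.7  92. ]
Flocal -14.31156978090152 5.868681569464584
t 10.45 p [ 0.4945 -0.2377  0.092 ] yaw -27.4 lean 34.3 q [ 0.17 -0.15  0.18  2.38  0.29  0.33  1.19] F [-10.2  10.7   2.1] w 0.133
[-42.8   1.7  92. ]
Flocal -13.949459923156367 4.888771832505242
```

View pics/d12.png

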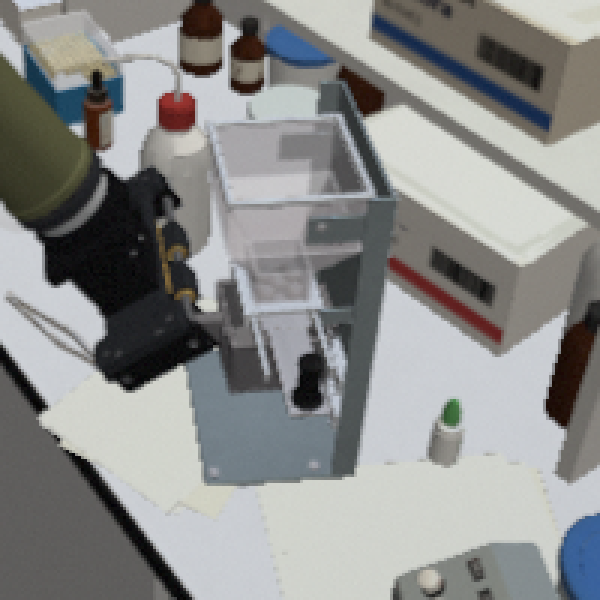

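move_arm(jaw=[255, 255, 255], slide=[[0.2, 0, -0.1], [0.3, 0, 0.4], [0, 0, 0]], dr=[[0, 0, 0], [0, 0, 0], [0, 0, 0]])

```text
time: 10.8
position: [0.4939, -0.2387, 0.0886]
tool_rot: [0.607, 2.476, -0.183]
ft_force: [-6.1, 4.3, -0.1]
grip_width: 0.137
```

Run:
```python
from h import *
st();print(loc(tool()[:3,3]))
F=get_state()['ft_force'];print('Flocal',F[:2]@EX,F[:2]@EY)
```

```text
t 10.80 p [ 0.4939 -0.2387  0.0886] yaw -27.5 lean 34.5 q [ 0.18 -0.14  0.17  2.38  0.3   0.31  1.18] F [-6.1  4.3 -0.1] w 0.137
[-43.    0.6  88.6]
Flocal -7.4336035725148735 1.05397113654235
```

move_arm(jaw=[255, 255, 255], slide=[[0.3, 0, 0.2], [0.2, 0, 0.3], [0, 0, 0]], dr=[[0, 0, 0], [0, 0, 0], [0, 0, 0]])

```text
time: 11.1
position: [0.4938, -0.2388, 0.0827]
tool_rot: [0.607, 2.473, -0.183]
ft_force: [-4.0, 1.5, -1.4]
grip_width: 0.138
```

Run:
```python
from h import *
st();print(loc(tool()[:3,3]))
F=get_state()['ft_force'];print('Flocal',F[:2]@EX,F[:2]@EY)
```

```text
t 11.10 p [ 0.4938 -0.2388  0.0827] yaw -27.5 lean 34.7 q [ 0.18 -0.13  0.17  2.39  0.31  0.29  1.17] F [-4.   1.5 -1.4] w 0.138
[-43.    0.5  82.7]
Flocal -4.282863794483322 -0.4981093476838488
```

move_arm(jaw=[255, 255, 255], slide=[[0.2, 0, 0.3], [0.2, 0, 0.3], [0, 0, 0]], dr=[[0, 0, 0], [0, 0, 0], [0, 0, 0]])

```text
time: 11.4
position: [0.4939, -0.239, 0.0757]
tool_rot: [0.607, 2.473, -0.183]
ft_force: [-4.1, 3.3, -1.3]
grip_width: 0.132
```

Run:
```python
from h import *
st();print(loc(tool()[:3,3]))
F=get_state()['ft_force'];print('Flocal',F[:2]@EX,F[:2]@EY)
i,d=get_image('side')
save(i[150:350,210:410].repeat(3,0).repeat(3,1),'d13.png')
i,d=get_image('scene')
save(i[150:310,200:360].repeat(3,0).repeat(3,1),'s13.png')
```

```text
t 11.40 p [ 0.4939 -0.239   0.0757] yaw -27.5 lean 34.7 q [ 0.19 -0.12  0.17  2.4   0.32  0.27  1.16] F [-4.1  3.3 -1.3] w 0.132
[-42.8   0.4  75.7]
Flocal -5.10878327168075 1.0544667311332776
```

View pics/d13.png

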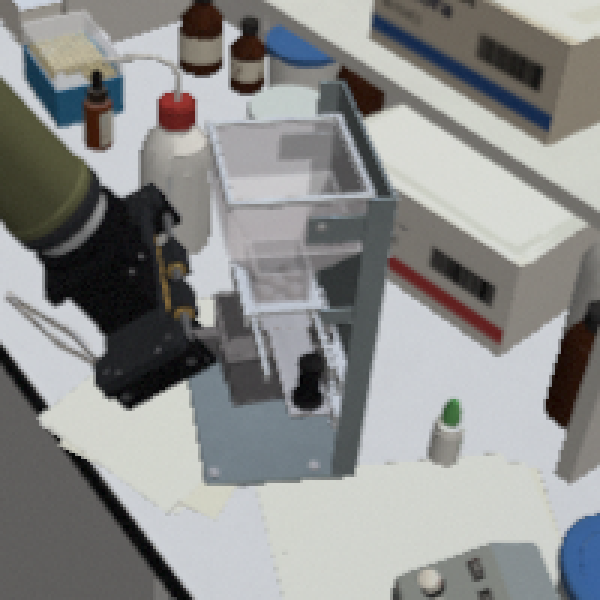

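View pics/s13.png

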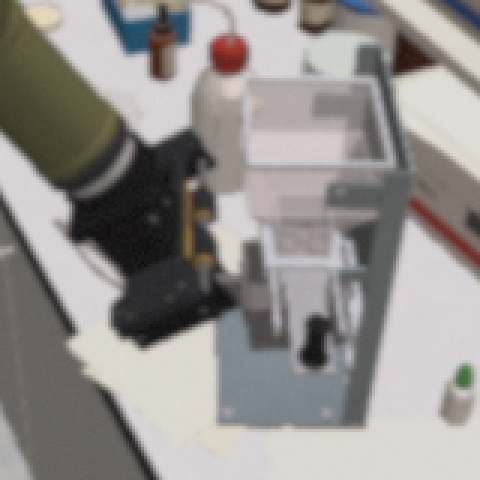

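move_arm(jaw=[255, 255, 255], slide=[[0.1, 0, 0.1], [0.1, 0, 0.1], [0, 0, 0]], dr=[[0, 0, 0], [0, 0, 0], [0, 0, 0]])

```text
time: 11.8
position: [0.4941, -0.2391, 0.0739]
tool_rot: [0.607, 2.471, -0.183]
ft_force: [-4.0, 1.6, -2.0]
grip_width: 0.135
```

Run:
```python
from h import *
st();print(loc(tool()[:3,3]))
F=get_state()['ft_force'];print('Flocal',F[:2]@EX,F[:2]@EY)
```

```text
t 11.80 p [ 0.4941 -0.2391  0.0739] yaw -27.5 lean 34.8 q [ 0.19 -0.11  0.16  2.4   0.33  0.26  1.15] F [-4.   1.6 -2. ] w 0.135
[-42.6   0.3  73.9]
Flocal -4.285644952203731 -0.384855861734343
```

move_arm(jaw=[255, 255, 255], slide=[[0.1, 0, 0.1], [0.1, 0, 0.1], [0, 0, 0]], dr=[[0, 0, 0], [0, 0, 0], [0, 0, 0]])

```text
time: 12.1
position: [0.4943, -0.239, 0.0718]
tool_rot: [0.607, 2.469, -0.183]
ft_force: [-7.3, 3.6, 1.5]
grip_width: 0.136
```

Run:
```python
from h import *
st();print(loc(tool()[:3,3]))
F=get_state()['ft_force'];print('Flocal',F[:2]@EX,F[:2]@EY)
```

```text
t 12.10 p [ 0.4943 -0.239   0.0718] yaw -27.5 lean 34.9 q [ 0.19 -0.11  0.16  2.4   0.34  0.25  1.15] F [-7.3  3.6  1.5] w 0.136
[-42.4   0.5  71.8]
Flocal -8.16298710036341 -0.17314906924768067
```

move_arm(jaw=[255, 255, 255], slide=[[0.2, 0, -0.1], [0.1, 0, 0.1], [0, 0, 0]], dr=[[0, 0, 0], [0, 0, 0], [0, 0, 0]])

```text
time: 12.4
position: [0.4935, -0.2381, 0.0713]
tool_rot: [0.606, 2.466, -0.183]
ft_force: [-0.7, 1.3, 2.6]
grip_width: 0.135
```

Run:
```python
from h import *
st();print(loc(tool()[:3,3]))
F=get_state()['ft_force'];print('Flocal',F[:2]@EX,F[:2]@EY)
```

```text
t 12.40 p [ 0.4935 -0.2381  0.0713] yaw -27.5 lean 35.1 q [ 0.2  -0.11  0.16  2.41  0.34  0.25  1.14] F [-0.7  1.3  2.6] w 0.135
[-43.6   0.9  71.3]
Flocal -1.2445406470567166 0.8585293639759193
```

move_arm(jaw=[255, 255, 255], slide=[[0.2, 0, -0.1], [0, 0, 0], [0, 0, 0]], dr=[[0, 0, 0], [0, 0, 0], [0, 0, 0]])

```text
time: 12.7
position: [0.4894, -0.2365, 0.0688]
tool_rot: [0.608, 2.471, -0.183]
ft_force: [-1.1, 0.3, -0.8]
grip_width: 0.13
```

Run:
```python
from h import *
st();print(loc(tool()[:3,3]))
F=get_state()['ft_force'];print('Flocal',F[:2]@EX,F[:2]@EY)
i,d=get_image('side')
cv2.imwrite('pics/d14.png',cv2.cvtColor(cv2.resize(i[230:300,265:335],None,fx=8,fy=8,interpolation=2),cv2.COLOR_RGB2BGR))
P=cloud('side',d);L=np.stack([(P[...,:2]-O)@EX,(P[...,:2]-O)@EY,P[...,2]],-1)*1000
m=(L[...,2]>40)&(L[...,2]<130)&(L[...,0]>-40)&(L[...,0]<15)&(abs(L[...,1])<50)&(d>0)
ys,xs=np.where(m);print(m.sum())
for r in range(235,300,4):
    c=np.where(m[r])[0]
    if len(c): print(r,[ (int(k),L[r,k].round(0).tolist()) for k in c[::6]])
```

```text
t 12.70 p [ 0.4894 -0.2365  0.0688] yaw -27.5 lean 34.8 q [ 0.2  -0.11  0.15  2.41  0.35  0.25  1.13] F [-1.1  0.3 -0.8] w 0.130
[-48.    0.4  68.8]
Flocal -1.0735705091845766 -0.24605483057626112
599
251 [(278, [-38.0, 36.0, 101.0]), (284, [-23.0, 34.0, 101.0])]
255 [(279, [-38.0, 20.0, 103.0]), (285, [-19.0, 37.0, 85.0])]
259 [(279, [-39.0, 11.0, 98.0]), (285, [-20.0, 33.0, 75.0]), (291, [-4.0, 33.0, 73.0])]
263 [(280, [-38.0, -4.0, 98.0]), (286, [-16.0, 34.0, 59.0]), (292, [0.0, 36.0, 55.0])]
267 [(280, [-40.0, -15.0, 96.0]), (286, [-17.0, 27.0, 52.0]), (292, [-2.0, 22.0, 56.0])]
271 [(281, [-38.0, -21.0, 88.0]), (287, [-27.0, -36.0, 103.0]), (293, [-13.0, -39.0, 105.0])]
275 [(281, [-36.0, -14.0, 67.0]), (287, [-26.0, -35.0, 89.0]), (293, [-11.0, -35.0, 87.0]), (301, [7.0, -38.0, 89.0])]
279 [(282, [-34.0, -18.0, 58.0]), (288, [-23.0, -37.0, 77.0]), (294, [-9.0, -37.0, 76.0]), (300, [6.0, -37.0, 74.0])]
283 [(284, [-32.0, -37.0, 63.0]), (290, [-18.0, -36.0, 61.0]), (296, [-3.0, -36.0, 60.0]), (302, [12.0, -37.0, 59.0])]
287 [(285, [-29.0, -37.0, 49.0])]
```

View pics/d14.png

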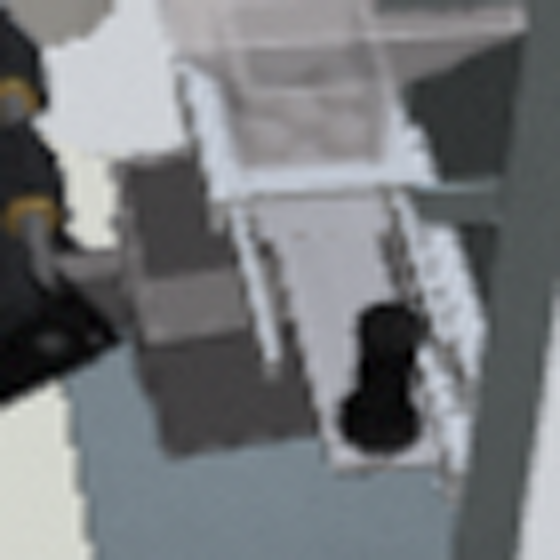

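Run:
```python
from h import *
c=camera_params('wrist')
T=tool();i,d=get_image('wrist');save(i,'w14.png');np.save('w14_d.npy',d);np.save('w14_T.npy',T)
for n in ('w9','w11','w14'):
    T=np.load(n+'_T.npy');d=np.load(n+'_d.npy')
    P=cloud('wrist',d,np.array(c['tool_from_camera']))*1000  # tool frame
    th=np.radians(34.6)
    # level frame rel TCP: f = -x cos + z sin ; u = -x sin - z cos
    f=-P[...,0]*np.cos(th)+P[...,2]*np.sin(th);u=-P[...,0]*np.sin(th)-P[...,2]*np.cos(th)
    print(n)
    for r in range(200,226,3):
        print(r,[(k,f[r,k].round(0),P[r,k,1].round(0),u[r,k].round(0)) for k in (210,218,252,259,266,300,310)])
```

```text
w9
200 [(210, np.float64(118.0), np.float64(-54.0), np.float64(-117.0)), (218, np.float64(276.0), np.float64(-71.0), np.float64(-239.0)), (252, np.float64(237.0), np.float64(-11.0), np.float64(-208.0)), (259, np.float64(230.0), np.float64(0.0), np.float64(-203.0)), (266, np.float64(223.0), np.float64(11.0), np.float64(-197.0)), (300, np.float64(193.0), np.float64(58.0), np.float64(-174.0)), (310, np.float64(184.0), np.float64(70.0), np.float64(-168.0))]
203 [(210, np.float64(330.0), np.float64(-95.0), np.float64(-273.0)), (218, np.float64(275.0), np.float64(-70.0), np.float64(-231.0)), (252, np.float64(-35.0), np.float64(-3.0), np.float64(3.0)), (259, np.float64(-33.0), np.float64(-0.0), np.float64(1.0)), (266, np.float64(223.0), np.float64(11.0), np.float64(-192.0)), (300, np.float64(193.0), np.float64(57.0), np.float64(-169.0)), (310, np.float64(170.0), np.float64(66.0), np.float64(-151.0))]
206 [(210, np.float64(340.0), np.float64(-96.0), np.float64(-272.0)), (218, np.float64(275.0), np.float64(-70.0), np.float64(-225.0)), (252, np.float64(-34.0), np.float64(-3.0), np.float64(4.0)
[... 10117 characters left out ...]
oat64(14.0)), (259, np.float64(-36.0), np.float64(-0.0), np.float64(14.0)), (266, np.float64(-36.0), np.float64(3.0), np.float64(14.0)), (300, np.float64(76.0), np.float64(36.0), np.float64(-61.0)), (310, np.float64(77.0), np.float64(45.0), np.float64(-62.0))]
224 [(210, np.float64(19.0), np.float64(-32.0), np.float64(-21.0)), (218, np.float64(19.0), np.float64(-27.0), np.float64(-20.0)), (252, np.float64(-36.0), np.float64(-3.0), np.float64(15.0)), (259, np.float64(-38.0), np.float64(-0.0), np.float64(16.0)), (266, np.float64(-36.0), np.float64(3.0), np.float64(15.0)), (300, np.float64(20.0), np.float64(27.0), np.float64(-21.0)), (310, np.float64(19.0), np.float64(33.0), np.float64(-20.0))]
```

View pics/w14.png

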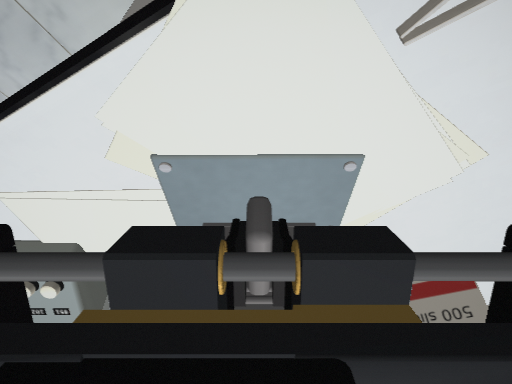

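move_arm(jaw=[200, 180, 150, 150, 150], slide=[[0, 0, 0], [0, 0, 0], [0, 0, 0], [0, 0, 0], [0, 0, 0]], dr=[[0, 0, 0], [0, 0, 0], [0, 0, 0], [0, 0, 0], [0, 0, 0]])

```text
time: 13.3
position: [0.4899, -0.2367, 0.0694]
tool_rot: [0.607, 2.47, -0.183]
ft_force: [-1.5, 0.5, 0.4]
grip_width: 0.398
```

Run:
```python
from h import *
st();print(loc(tool()[:3,3]))
c=camera_params('wrist')
T=tool();i,d=get_image('wrist');save(i,'w15.png')
P=cloud('wrist',d,T@np.array(c['tool_from_camera']));L=np.stack([(P[...,:2]-O)@EX,(P[...,:2]-O)@EY,P[...,2]],-1)*1000
for r in (200,206,212,218,224): print(r,[L[r,k].round(0).tolist() for k in (210,218,252,259,266,300,310)])
i,d=get_image('side');save(i[150:350,210:410].repeat(3,0).repeat(3,1),'d15.png')
```

```text
t 13.30 p [ 0.4899 -0.2367  0.0694] yaw -27.5 lean 34.9 q [ 0.2  -0.11  0.15  2.41  0.35  0.25  1.13] F [-1.5  0.5  0.4] w 0.398
[-47.4   0.6  69.4]
200 [[-27.0, -34.0, 28.0], [-26.0, -28.0, 27.0], [-64.0, -3.0, 56.0], [-62.0, 1.0, 55.0], [-30.0, 6.0, 31.0], [-25.0, 30.0, 27.0], [0.0, 42.0, 8.0]]
206 [[-27.0, -33.0, 33.0], [-27.0, -28.0, 33.0], [-57.0, -3.0, 55.0], [-57.0, 1.0, 56.0], [-31.0, 5.0, 36.0], [-27.0, 29.0, 34.0], [9.0, 43.0, 8.0]]
212 [[-29.0, -32.0, 39.0], [-28.0, -27.0, 39.0], [-53.0, -3.0, 57.0], [-53.0, 1.0, 57.0], [-32.0, 5.0, 42.0], [-29.0, 28.0, 40.0], [17.0, 44.0, 8.0]]
218 [[-29.0, -32.0, 44.0], [-29.0, -27.0, 44.0], [-47.0, -4.0, 57.0], [-49.0, 1.0, 58.0], [-33.0, 5.0, 47.0], [-29.0, 28.0, 45.0], [-30.0, 34.0, 46.0]]
224 [[-61.0, -25.0, 70.0], [-58.0, -22.0, 68.0], [-43.0, -4.0, 59.0], [-43.0, 1.0, 58.0], [-34.0, 5.0, 52.0], [-62.0, 22.0, 71.0], [-30.0, 34.0, 50.0]]
```

View pics/d15.png

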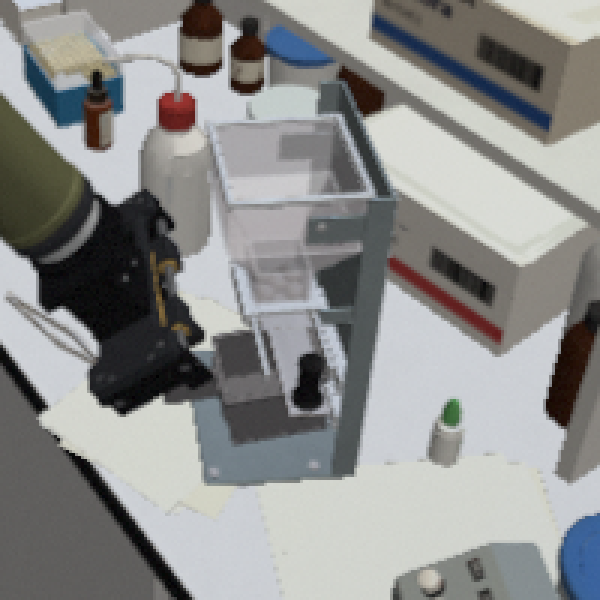

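View pics/w15.png

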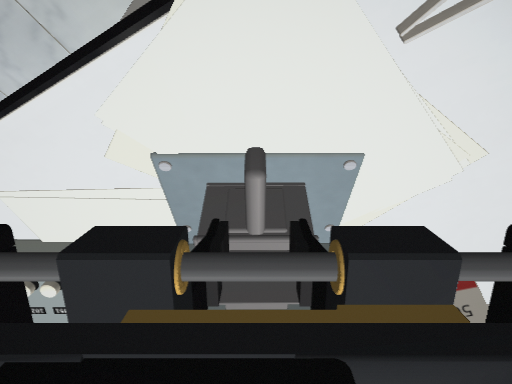

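Run:
```python
from h import *
c=camera_params('wrist')
T=tool();i,d=get_image('wrist');save(i,'w16.png');st()
P=cloud('wrist',d,T@np.array(c['tool_from_camera']));L=np.stack([(P[...,:2]-O)@EX,(P[...,:2]-O)@EY,P[...,2]],-1)*1000
for r in range(150,240,8): print(r,[L[r,k].round(0).tolist() for k in (220,235,252,259,266,290,300)])
i,d=get_image('side')
cv2.imwrite('pics/d16.png',cv2.cvtColor(cv2.resize(i[230:310,255:335],None,fx=7,fy=7,interpolation=2),cv2.COLOR_RGB2BGR))
i,d=get_image('scene')
cv2.imwrite('pics/s16.png',cv2.cvtColor(cv2.resize(i[215:295,255:335],None,fx=7,fy=7,interpolation=2),cv2.COLOR_RGB2BGR))
```

```text
t 13.45 p [ 0.4899 -0.2366  0.0694] yaw -27.5 lean 34.9 q [ 0.2  -0.11  0.15  2.41  0.35  0.25  1.13] F [ 0.4 -0.4  0.2] w 0.412
150 [[-54.0, -26.0, 5.0], [-55.0, -15.0, 7.0], [-77.0, -3.0, 31.0], [-78.0, 1.0, 31.0], [-54.0, 6.0, 6.0], [-53.0, 22.0, 5.0], [-53.0, 29.0, 6.0]]
158 [[-48.0, -26.0, 7.0], [-49.0, -16.0, 8.0], [-79.0, -3.0, 38.0], [-78.0, 1.0, 38.0], [-48.0, 6.0, 7.0], [-47.0, 22.0, 7.0], [-48.0, 29.0, 8.0]]
166 [[-41.0, -27.0, 8.0], [-41.0, -16.0, 8.0], [-80.0, -3.0, 46.0], [-79.0, 1.0, 44.0], [-41.0, 6.0, 9.0], [-40.0, 23.0, 7.0], [-40.0, 30.0, 8.0]]
174 [[-32.0, -28.0, 8.0], [-32.0, -17.0, 8.0], [-80.0, -3.0, 51.0], [-79.0, 1.0, 51.0], [-32.0, 6.0, 8.0], [-32.0, 23.0, 8.0], [-32.0, 31.0, 8.0]]
182 [[-23.0, -29.0, 8.0], [-23.0, -17.0, 8.0], [-76.0, -3.0, 54.0], [-75.0, 1.0, 53.0], [-23.0, 6.0, 8.0], [-23.0, 24.0, 8.0], [-23.0, 32.0, 8.0]]
190 [[-25.0, -28.0, 17.0], [-28.0, -16.0, 20.0], [-69.0, -3.0, 53.0], [-69.0, 1.0, 53.0], [-27.0, 6.0, 19.0], [-24.0, 23.0, 17.0], [-24.0, 31.0, 17.0]]
198 [[-26.0, -27.0, 25.0], [-30.0, -16.0, 29.0], [-64.0, -3.0, 55.0], [-63.0, 1.0, 55.0], [-29.0, 6.0, 28.0], [-26.0, 23.0, 26.0], [-25.0, 30.0, 25.0]]
206 [[-27.0, -26.0, 33.0], [-31.0, -16.0, 36.0], [-57.0, -3.0, 56.0], [-58.0, 1.0, 56.0], [-31.0, 5.0, 37.0], [-26.0, 22.0, 33.0], [-27.0, 29.0, 34.0]]
214 [[-30.0, -25.0, 42.0], [-32.0, -15.0, 44.0], [-52.0, -3.0, 57.0], [-50.0, 1.0, 56.0], [-32.0, 5.0, 43.0], [-29.0, 21.0, 42.0], [-28.0, 28.0, 41.0]]
222 [[-56.0, -21.0, 65.0], [-34.0, -15.0, 51.0], [-44.0, -4.0, 58.0], [-45.0, 1.0, 58.0], [-33.0, 5.0, 50.0], [-54.0, 18.0, 65.0], [-59.0, 23.0, 68.0]]
230 [[-63.0, -20.0, 75.0], [-34.0, -14.0, 57.0], [-37.0, -4.0, 59.0], [-37.0, 1.0, 59.0], [-34.0, 5.0, 57.0], [-52.0, 18.0, 68.0], [-62.0, 22.0, 75.0]]
238 [[-67.0, -19.0, 82.0], [-32.0, -14.0, 62.0], [-33.0, -4.0, 62.0], [-31.0, 0.0, 61.0], [-33.0, 5.0, 63.0], [-47.0, 18.0, 71.0], [-68.0, 20.0, 83.0]]
```

View pics/d16.png

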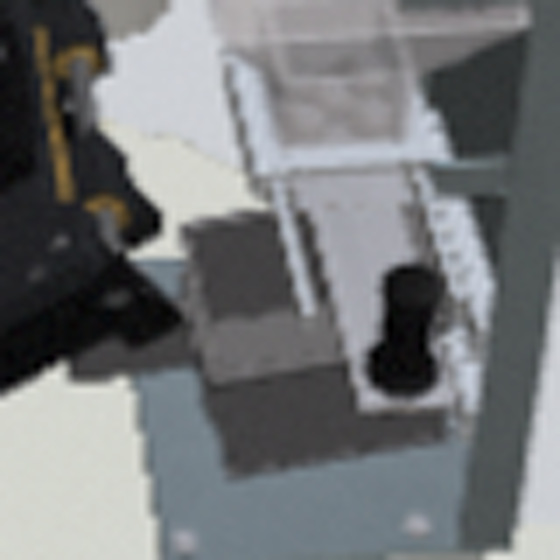

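View pics/s16.png

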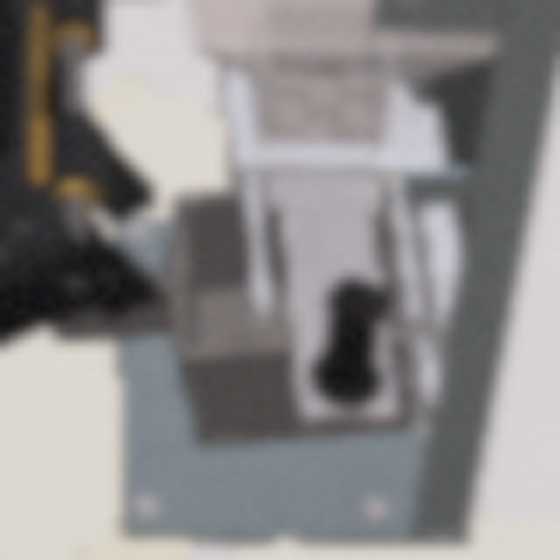

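Run:
```python
from h import *
C=plan(pose(dw(-51,0,27),-27.4,30),n=9,maxs=2)
```

```text
dist 4.25 cm ang 4.9 rows 3
slide [[0.9, -0.03, 1.09], [0.87, -0.02, 1.12], [0.84, -0.02, 1.14]]
dr [[0.1, 1.6, -0.1], [0.1, 1.6, -0.1], [0.1, 1.6, -0.1]]
```

move_arm(jaw=[150, 150, 150, 150], slide=[[0.9, 0, 1.1], [0.9, 0, 1.1], [0.8, 0, 1.1], [0, 0, 0]], dr=[[0, 1.6, 0], [0, 1.6, 0], [0, 1.6, 0], [0, 0, 0]])

```text
time: 13.95
position: [0.4862, -0.2346, 0.0262]
tool_rot: [0.627, 2.553, -0.161]
ft_force: [0.3, 0.3, -0.3]
grip_width: 0.412
```

```bash
cat >> h.py <<'E'
def wl():
    c=camera_params('wrist');T=tool();i,d=get_image('wrist')
    P=cloud('wrist',d,T@np.array(c['tool_from_camera']));L=np.stack([(P[...,:2]-O)@EX,(P[...,:2]-O)@EY,P[...,2]],-1)*1000
    return i,d,L
E
python3 - <<'E'
from h import *
st();print(loc(tool()[:3,3]))
i,d,L=wl();save(i,'w17.png')
for r in range(190,232,8): print(r,[L[r,k].round(0).tolist() for k in (220,235,252,259,266,290)])
E
```

```text
t 13.95 p [ 0.4862 -0.2346  0.0262] yaw -27.5 lean 29.9 q [ 0.17 -0.    0.2   2.38  0.22  0.25  1.25] F [ 0.3  0.3 -0.3] w 0.412
[-51.7   0.7  26.2]
190 [[-68.0, -22.0, 6.0], [-68.0, -13.0, 5.0], [-68.0, -3.0, 5.0], [-68.0, 1.0, 5.0], [-68.0, 5.0, 6.0], [-68.0, 19.0, 6.0]]
198 [[-62.0, -22.0, 6.0], [-61.0, -14.0, 5.0], [-61.0, -3.0, 5.0], [-61.0, 1.0, 6.0], [-61.0, 5.0, 6.0], [-61.0, 19.0, 6.0]]
206 [[-54.0, -23.0, 6.0], [-54.0, -14.0, 5.0], [-54.0, -4.0, 6.0], [-54.0, 1.0, 5.0], [-54.0, 5.0, 6.0], [-54.0, 20.0, 5.0]]
214 [[-49.0, -23.0, 8.0], [-49.0, -14.0, 7.0], [-76.0, -3.0, 31.0], [-78.0, 1.0, 31.0], [-50.0, 5.0, 8.0], [-49.0, 20.0, 8.0]]
222 [[-60.0, -21.0, 22.0], [-42.0, -14.0, 8.0], [-78.0, -3.0, 37.0], [-78.0, 1.0, 37.0], [-76.0, 4.0, 35.0], [-41.0, 20.0, 8.0]]
230 [[-67.0, -20.0, 33.0], [-34.0, -15.0, 8.0], [-80.0, -3.0, 43.0], [-79.0, 1.0, 42.0], [-76.0, 4.0, 41.0], [-32.0, 21.0, 8.0]]
```

View pics/w17.png

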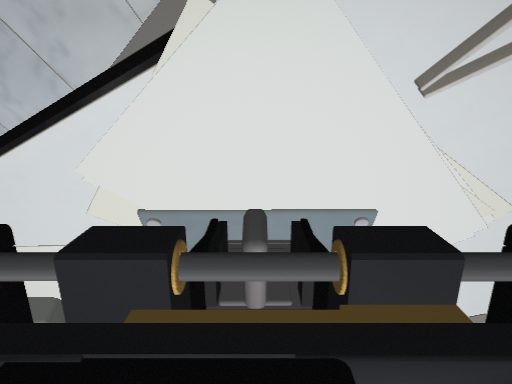

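move_arm(jaw=[255, 255, 255, 255, 255], slide=[[0, 0, 0], [0, 0, 0], [0, 0, 0], [0, 0, 0], [0, 0, 0]], dr=[[0, 0, 0], [0, 0, 0], [0, 0, 0], [0, 0, 0], [0, 0, 0]], force=50)

```text
time: 14.5
position: [0.4869, -0.2348, 0.0279]
tool_rot: [0.627, 2.55, -0.161]
ft_force: [-1.7, 0.4, 1.5]
grip_width: 0.131
```

Run:
```python
from h import *
st();print(loc(tool()[:3,3]))
C=plan(pose(dw(-60,0,34),-27.4,30),n=9,maxs=1)
```

```text
t 14.50 p [ 0.4869 -0.2348  0.0279] yaw -27.5 lean 30.1 q [ 0.17 -0.01  0.2   2.38  0.22  0.25  1.25] F [-1.7  0.4  1.5] w 0.131
[-51.    0.8  27.9]
dist 1.10 cm ang 0.4 rows 2
slide [[0.24, -0.04, -0.49], [0.24, -0.04, -0.49]]
dr [[0.1, 0.0, -0.1], [0.1, 0.0, -0.1]]
```

Run:
```python
from h import *
C=plan(pose(dw(-60,0,36),-27.4,30),n=9,maxs=1)
C=plan(pose(dw(-66,0,40),-27.4,19),n=9,maxs=1,cur=C,maxr=4)
```

```text
dist 1.22 cm ang 0.4 rows 2
slide [[0.19, -0.04, -0.58], [0.19, -0.04, -0.58]]
dr [[0.1, 0.0, -0.1], [0.1, 0.0, -0.1]]
dist 0.72 cm ang 11.1 rows 3
slide [[0.1, -0.0, -0.22], [0.12, -0.0, -0.21], [0.13, -0.0, -0.2]]
dr [[0.0, 3.7, -0.0], [0.0, 3.7, -0.0], [0.0, 3.7, -0.0]]
```

move_arm(jaw=[255, 255, 255, 255, 255], slide=[[0.2, 0, -0.6], [0.2, 0, -0.6], [0.1, 0, -0.2], [0.1, 0, -0.2], [0.1, 0, -0.2]], dr=[[0, 0, 0], [0, 0, 0], [0, 3.7, 0], [0, 3.7, 0], [0, 3.7, 0]])

```text
time: 15.0
position: [0.4731, -0.2274, 0.0405]
tool_rot: [0.672, 2.738, -0.102]
ft_force: [-0.3, -0.0, -1.0]
grip_width: 0.13
```

Run:
```python
from h import *
st();print(loc(tool()[:3,3]))
i,d=get_image('side')
cv2.imwrite('pics/d18.png',cv2.cvtColor(cv2.resize(i[230:310,255:335],None,fx=7,fy=7,interpolation=2),cv2.COLOR_RGB2BGR))
```

```text
t 15.00 p [ 0.4731 -0.2274  0.0405] yaw -27.5 lean 18.8 q [0.15 0.02 0.23 2.25 0.04 0.55 1.44] F [-0.3 -0.  -1. ] w 0.130
[-66.6   1.1  40.5]
```

View pics/d18.png

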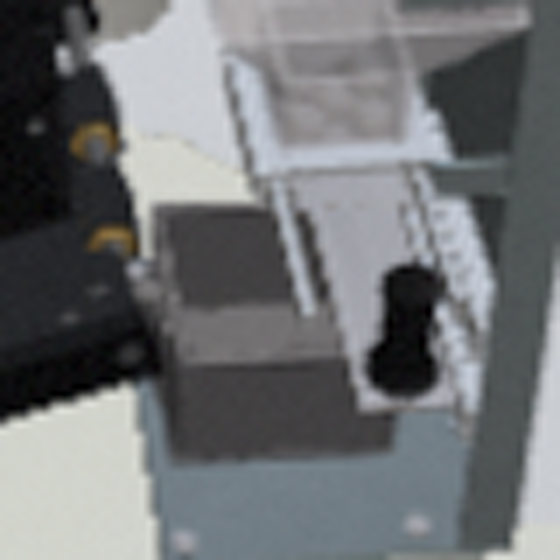

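move_arm(jaw=[255, 255, 255], slide=[[0.2, 0, 0.5], [0.1, 0, 0.4], [0, 0, 0]], dr=[[0, 0, 0], [0, 0, 0], [0, 0, 0]])

```text
time: 15.35
position: [0.4734, -0.2278, 0.031]
tool_rot: [0.671, 2.735, -0.104]
ft_force: [-5.2, 2.4, 13.8]
grip_width: 0.131
```

Run:
```python
from h import *
st();print(loc(tool()[:3,3]))
```

```text
t 15.35 p [ 0.4734 -0.2278  0.031 ] yaw -27.5 lean 19.0 q [0.15 0.03 0.23 2.26 0.04 0.52 1.44] F [-5.2  2.4 13.8] w 0.131
[-66.2   0.9  31. ]
```

Contact with the plate. Open and check that it sits flat.

move_arm(jaw=[165, 165, 165, 165], slide=[[0, 0, -0.1], [0, 0, 0], [0, 0, 0], [0, 0, 0]], dr=[[0, 0, 0], [0, 0, 0], [0, 0, 0], [0, 0, 0]])

```text
time: 15.75
position: [0.4728, -0.2275, 0.0308]
tool_rot: [0.671, 2.737, -0.104]
ft_force: [-0.1, 0.0, -0.0]
grip_width: 0.338
```

Run:
```python
from h import *
st();print(loc(tool()[:3,3]))
i,d,L=wl();save(i,'w19.png')
for r in range(200,240,5): print(r,[L[r,k].round(0).tolist() for k in (235,252,259,266,285)])
i,d=get_image('side')
cv2.imwrite('pics/d19.png',cv2.cvtColor(cv2.resize(i[230:310,255:335],None,fx=7,fy=7,interpolation=2),cv2.COLOR_RGB2BGR))
```

```text
t 15.75 p [ 0.4728 -0.2275  0.0308] yaw -27.5 lean 18.9 q [0.15 0.03 0.23 2.26 0.04 0.52 1.44] F [-0.1  0.  -0. ] w 0.338
[-66.8   0.8  30.8]
200 [[-73.0, -14.0, 4.0], [-73.0, -3.0, 5.0], [-73.0, 1.0, 5.0], [-73.0, 5.0, 5.0], [-73.0, 17.0, 5.0]]
205 [[-70.0, -14.0, 7.0], [-70.0, -3.0, 6.0], [-69.0, 1.0, 5.0], [-70.0, 5.0, 7.0], [-70.0, 17.0, 6.0]]
210 [[-66.0, -14.0, 6.0], [-91.0, -3.0, 37.0], [-92.0, 1.0, 39.0], [-91.0, 4.0, 37.0], [-65.0, 18.0, 5.0]]
215 [[-62.0, -15.0, 6.0], [-91.0, -3.0, 42.0], [-91.0, 1.0, 42.0], [-91.0, 4.0, 42.0], [-62.0, 18.0, 7.0]]
220 [[-57.0, -15.0, 6.0], [-91.0, -3.0, 46.0], [-91.0, 1.0, 46.0], [-90.0, 4.0, 45.0], [-57.0, 18.0, 5.0]]
225 [[-53.0, -15.0, 5.0], [-91.0, -3.0, 49.0], [-92.0, 1.0, 50.0], [-92.0, 4.0, 50.0], [-76.0, 15.0, 32.0]]
230 [[-50.0, -15.0, 7.0], [-91.0, -3.0, 53.0], [-92.0, 1.0, 54.0], [-91.0, 4.0, 53.0], [-73.0, 15.0, 32.0]]
235 [[-47.0, -15.0, 8.0], [-91.0, -2.0, 56.0], [-91.0, 1.0, 56.0], [-91.0, 4.0, 56.0], [-70.0, 15.0, 34.0]]
```

View pics/d19.png

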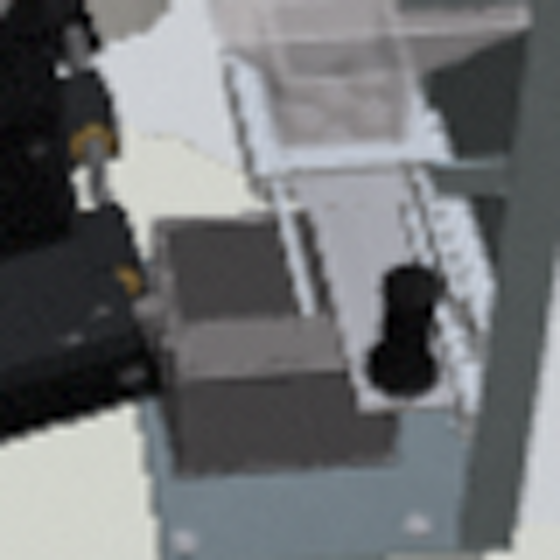

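View pics/w19.png

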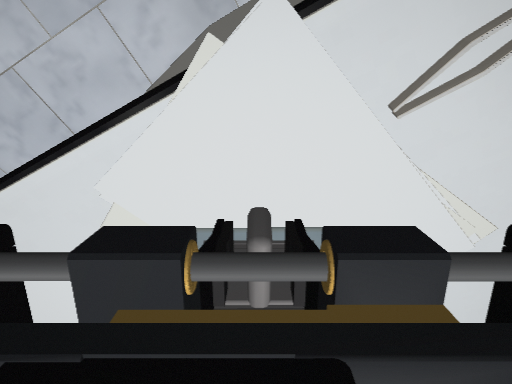

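Run:
```python
from h import *
C=plan(pose(dw(-58.5,0.5,32),-27.4,35),n=9,maxs=1,maxr=4.1)
```

```text
dist 0.80 cm ang 16.1 rows 4
slide [[-0.2, -0.01, 0.04], [-0.19, -0.01, 0.05], [-0.19, -0.01, 0.07], [-0.18, -0.01, 0.08]]
dr [[0.1, -4.0, -0.1], [0.1, -4.0, -0.1], [0.1, -4.0, -0.1], [0.1, -4.0, -0.1]]
```

move_arm(jaw=[165, 165, 165, 165, 165], slide=[[-0.2, 0, 0], [-0.2, 0, 0.1], [-0.2, 0, 0.1], [-0.2, 0, 0.1], [0, 0, 0]], dr=[[0, -4, 0], [0, -4, 0], [0, -4, 0], [0, -4, 0], [0, 0, 0]])

```text
time: 16.35
position: [0.4783, -0.2334, 0.0313]
tool_rot: [0.618, 2.503, -0.182]
ft_force: [-0.3, -0.9, -0.7]
grip_width: 0.354
```

Run:
```python
from h import *
st();print(loc(tool()[:3,3]))
i,d,L=wl();save(i,'w20.png')
for r in range(200,240,5): print(r,[L[r,k].round(0).tolist() for k in (235,252,259,266,285)])
```

```text
t 16.35 p [ 0.4783 -0.2334  0.0313] yaw -27.7 lean 32.9 q [ 0.35 -0.04  0.01  2.43  0.37  0.19  1.1 ] F [-0.3 -0.9 -0.7] w 0.354
[-59.2  -1.9  31.3]
200 [[-60.0, -17.0, 5.0], [-61.0, -6.0, 6.0], [-61.0, -2.0, 6.0], [-60.0, 2.0, 5.0], [-60.0, 14.0, 6.0]]
205 [[-56.0, -17.0, 6.0], [-56.0, -6.0, 6.0], [-56.0, -2.0, 6.0], [-56.0, 2.0, 6.0], [-55.0, 14.0, 5.0]]
210 [[-51.0, -17.0, 6.0], [-50.0, -7.0, 6.0], [-92.0, -2.0, 38.0], [-92.0, 2.0, 38.0], [-52.0, 15.0, 7.0]]
215 [[-49.0, -17.0, 8.0], [-88.0, -5.0, 38.0], [-91.0, -2.0, 40.0], [-91.0, 2.0, 40.0], [-48.0, 15.0, 8.0]]
220 [[-43.0, -18.0, 8.0], [-88.0, -5.0, 41.0], [-92.0, -2.0, 43.0], [-92.0, 1.0, 43.0], [-42.0, 15.0, 8.0]]
225 [[-40.0, -18.0, 10.0], [-89.0, -5.0, 44.0], [-92.0, -2.0, 46.0], [-91.0, 1.0, 46.0], [-40.0, 15.0, 11.0]]
230 [[-42.0, -17.0, 16.0], [-89.0, -5.0, 47.0], [-92.0, -2.0, 49.0], [-92.0, 1.0, 49.0], [-41.0, 15.0, 15.0]]
235 [[-44.0, -17.0, 21.0], [-89.0, -5.0, 50.0], [-90.0, -2.0, 51.0], [-92.0, 1.0, 52.0], [-45.0, 14.0, 21.0]]
```

View pics/w20.png

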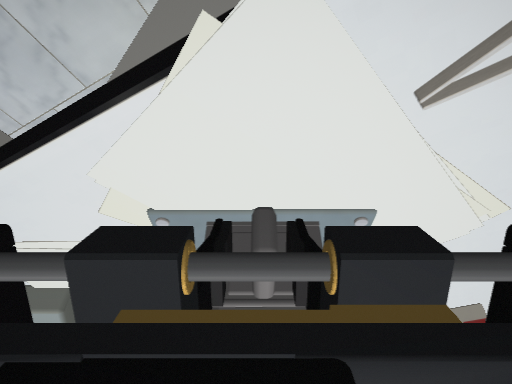

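move_arm(jaw=[255, 255, 255, 255, 255], slide=[[0, 0.1, 0], [0, 0, 0], [0, 0, 0], [0, 0, 0], [0, 0, 0]], dr=[[0, 0, 0], [0, 0, 0], [0, 0, 0], [0, 0, 0], [0, 0, 0]], force=60)

```text
time: 16.9
position: [0.4812, -0.2325, 0.0328]
tool_rot: [0.616, 2.501, -0.181]
ft_force: [0.1, -0.2, 0.4]
grip_width: 0.133
```

Run:
```python
from h import *
st();print(loc(tool()[:3,3]))
C=plan(pose(dw(-60,0,97),-27.4,33),n=9,maxs=2.5,maxr=4.1)
```

```text
t 16.90 p [ 0.4812 -0.2325  0.0328] yaw -27.6 lean 33.0 q [ 0.34 -0.04  0.02  2.43  0.38  0.19  1.09] F [ 0.1 -0.2  0.4] w 0.133
[-57.1   0.3  32.8]
dist 6.43 cm ang 0.3 rows 3
slide [[-1.08, -0.01, -1.85], [-1.08, -0.01, -1.85], [-1.08, -0.01, -1.85]]
dr [[-0.0, 0.0, -0.1], [-0.0, 0.0, -0.1], [-0.0, 0.0, -0.1]]
```

move_arm(jaw=[255, 255, 255, 255], slide=[[-0.4, 0, -1.8], [-1.1, 0, -1.9], [-1.1, 0, -1.8], [0, 0, 0]], dr=[[0, 0, 0], [0, 0, 0], [0, 0, 0], [0, 0, 0]])

```text
time: 17.3
position: [0.4754, -0.2295, 0.0961]
tool_rot: [0.616, 2.495, -0.181]
ft_force: [0.3, -0.5, -1.1]
grip_width: 0.133
```

```bash
cat >> h.py <<'E'
def inhand(i,d):
    """handle end and front wall position in level frame relative to TCP"""
    c=camera_params('wrist');T=tool();th=np.arctan2(np.hypot(*T[:2,2]),-T[2,2])
    P=cloud('wrist',d,np.array(c['tool_from_camera']))*1000
    f=-P[...,0]*np.cos(th)+P[...,2]*np.sin(th);u=-P[...,0]*np.sin(th)-P[...,2]*np.cos(th)
    R_=np.arange(384)[:,None];C_=np.arange(512)[None]
    for n,m in (('handle',(C_>249)&(C_<271)&(R_>200)&(R_<240)&(abs(f+36)<7)),('wall',(abs(abs(P[...,1])-29)<5)&(R_>200)&(R_<240)&(abs(f-17)<8)&(u<-5))):
        m=m&(d>0)
        if m.sum()<20: print(n,'few',m.sum());continue
        k=np.polyfit(u[m],f[m],1);print(n,m.sum(),'f %.1f at u %.1f'%(f[m].mean(),u[m].mean()),'umin %.1f'%np.percentile(u[m],2),'tilt front-down %.1f deg'%-np.degrees(np.arctan(k[0])))
E
python3 - <<'E'
from h import *
st();print(loc(tool()[:3,3]))
i,d,L=wl();save(i,'w21.png');inhand(i,d)
C=plan(pose(dw(-48,0,95),-27.4,33),n=9,maxs=.8,maxr=4.1)
E
```

```text
t 17.30 p [ 0.4754 -0.2295  0.0961] yaw -27.7 lean 33.3 q [ 0.3  -0.19  0.04  2.4   0.23  0.37  1.25] F [ 0.3 -0.5 -1.1] w 0.133
[-63.6   0.3  96.1]
handle 792 f -34.3 at u 13.4 umin 2.1 tilt front-down 1.6 deg
wall 273 f 15.3 at u -21.3 umin -24.7 tilt front-down 2.5 deg
dist 1.68 cm ang 0.3 rows 3
slide [[-0.48, 0.0, 0.28], [-0.49, 0.0, 0.28], [-0.49, -0.0, 0.28]]
dr [[-0.0, 0.1, -0.1], [-0.0, 0.1, -0.1], [-0.0, 0.1, -0.1]]
```

move_arm(jaw=[255, 255, 255, 255], slide=[[-0.5, 0, 0.3], [-0.5, 0, 0.3], [-0.5, 0, 0.3], [0, 0, 0]], dr=[[0, 0, 0], [0, 0, 0], [0, 0, 0], [0, 0, 0]])

```text
time: 17.75
position: [0.4894, -0.2375, 0.0927]
tool_rot: [0.618, 2.502, -0.181]
ft_force: [1.2, -0.1, -0.6]
grip_width: 0.138
```

Run:
```python
from h import *
st();print(loc(tool()[:3,3]))
F=get_state()['ft_force'];print('Flocal',F[:2]@EX,F[:2]@EY)
```

```text
t 17.75 p [ 0.4894 -0.2375  0.0927] yaw -27.7 lean 32.9 q [ 0.3  -0.14  0.05  2.36  0.22  0.36  1.26] F [ 1.2 -0.1 -0.6] w 0.138
[-47.5  -0.4  92.7]
Flocal 1.099321653339643 0.42229177503893855
```

move_arm(jaw=[255, 255], slide=[[-0.4, 0, 0.2], [0, 0, 0]], dr=[[0, 0, 0], [0, 0, 0]])

```text
time: 17.95
position: [0.493, -0.2394, 0.0937]
tool_rot: [0.617, 2.502, -0.181]
ft_force: [0.3, -0.1, -0.5]
grip_width: 0.132
```

move_arm(jaw=[255, 255], slide=[[-0.1, 0, 0.1], [0, 0, 0]], dr=[[0, 0, 0], [0, 0, 0]])

```text
time: 18.15
position: [0.4932, -0.2397, 0.0928]
tool_rot: [0.618, 2.503, -0.181]
ft_force: [-2.2, -0.3, -0.5]
grip_width: 0.136
```

Run:
```python
from h import *
st();print(loc(tool()[:3,3]))
F=get_state()['ft_force'];print('Flocal',F[:2]@EX,F[:2]@EY)
```

```text
t 18.15 p [ 0.4932 -0.2397  0.0928] yaw -27.7 lean 32.9 q [ 0.3  -0.13  0.06  2.35  0.22  0.36  1.26] F [-2.2 -0.3 -0.5] w 0.136
[-43.1  -0.7  92.8]
Flocal -1.8313341602605004 -1.2435478416659274
```

move_arm(jaw=[255, 255, 255], slide=[[0.05, 0, -0.03], [0.33, 0, 0.5], [0, 0, 0]], dr=[[0, 0, 0], [0, 0, 0], [0, 0, 0]])

```text
time: 18.45
position: [0.4931, -0.2394, 0.087]
tool_rot: [0.617, 2.502, -0.181]
ft_force: [-0.7, -0.5, -1.2]
grip_width: 0.134
```

Run:
```python
from h import *
st();print(loc(tool()[:3,3]))
F=get_state()['ft_force'];print('Flocal',F[:2]@EX,F[:2]@EY)
i,d,L=wl();inhand(i,d)
```

```text
t 18.45 p [ 0.4931 -0.2394  0.087 ] yaw -27.7 lean 33.0 q [ 0.3  -0.12  0.05  2.36  0.22  0.34  1.26] F [-0.7 -0.5 -1.2] w 0.134
[-43.3  -0.4  87. ]
Flocal -0.3600275197328591 -0.7761298895652606
handle 791 f -34.3 at u 13.5 umin 2.4 tilt front-down 0.8 deg
wall 277 f 15.3 at u -21.3 umin -25.0 tilt front-down 3.3 deg
```

move_arm(jaw=[255, 255, 255], slide=[[0.11, 0, 0.17], [0.11, 0, 0.17], [0, 0, 0]], dr=[[0, 0, 0], [0, 0, 0], [0, 0, 0]])

```text
time: 18.8
position: [0.4933, -0.2395, 0.0832]
tool_rot: [0.617, 2.502, -0.181]
ft_force: [-1.5, 0.1, -1.2]
grip_width: 0.137
```

Run:
```python
from h import *
st();print(loc(tool()[:3,3]))
F=get_state()['ft_force'];print('Flocal',F[:2]@EX,F[:2]@EY)
i,d,L=wl();inhand(i,d)
```

```text
t 18.80 p [ 0.4933 -0.2395  0.0832] yaw -27.7 lean 33.0 q [ 0.3  -0.12  0.05  2.36  0.23  0.33  1.25] F [-1.5  0.1 -1.2] w 0.137
[-43.1  -0.4  83.2]
Flocal -1.389184619538682 -0.6026279524280707
handle 792 f -34.3 at u 13.5 umin 2.3 tilt front-down 1.0 deg
wall 279 f 15.2 at u -21.2 umin -24.7 tilt front-down 2.3 deg
```

move_arm(jaw=[255, 255, 255], slide=[[0.16, 0, 0.25], [0.16, 0, 0.25], [0, 0, 0]], dr=[[0, 0, 0], [0, 0, 0], [0, 0, 0]])

```text
time: 19.15
position: [0.4932, -0.2395, 0.0772]
tool_rot: [0.617, 2.502, -0.181]
ft_force: [-1.7, 1.7, -1.5]
grip_width: 0.135
```

Run:
```python
from h import *
st();print(loc(tool()[:3,3]))
F=get_state()['ft_force'];print('Flocal',F[:2]@EX,F[:2]@EY)
i,d,L=wl();inhand(i,d)
```

```text
t 19.15 p [ 0.4932 -0.2395  0.0772] yaw -27.7 lean 33.0 q [ 0.31 -0.1   0.05  2.37  0.24  0.31  1.24] F [-1.7  1.7 -1.5] w 0.135
[-43.1  -0.5  77.2]
Flocal -2.2831397382985816 0.784416662309828
handle 795 f -34.3 at u 13.5 umin 2.4 tilt front-down 1.1 deg
wall 277 f 15.2 at u -21.2 umin -24.7 tilt front-down 2.8 deg
```

move_arm(jaw=[255, 255, 255], slide=[[0.08, 0, 0.12], [0.06, 0, 0.08], [0, 0, 0]], dr=[[0, 0, 0], [0, 0, 0], [0, 0, 0]])

```text
time: 19.5
position: [0.4933, -0.2395, 0.0751]
tool_rot: [0.617, 2.501, -0.181]
ft_force: [-4.1, 1.7, 0.6]
grip_width: 0.139
```

Run:
```python
from h import *
st();print(loc(tool()[:3,3]))
F=get_state()['ft_force'];print('Flocal',F[:2]@EX,F[:2]@EY)
```

```text
t 19.50 p [ 0.4933 -0.2395  0.0751] yaw -27.7 lean 33.0 q [ 0.31 -0.1   0.05  2.37  0.24  0.31  1.24] F [-4.1  1.7  0.6] w 0.139
[-43.1  -0.4  75.1]
Flocal -4.466611994661153 -0.3864192936743572
```

move_arm(jaw=[255, 255, 255], slide=[[0.1, 0, 0], [0.1, 0, 0], [0, 0, 0]], dr=[[0, 0, 0], [0, 0, 0], [0, 0, 0]])

```text
time: 19.8
position: [0.493, -0.2392, 0.0751]
tool_rot: [0.617, 2.499, -0.181]
ft_force: [0.9, 0.1, -0.4]
grip_width: 0.132
```

Run:
```python
from h import *
st();print(loc(tool()[:3,3]))
F=get_state()['ft_force'];print('Flocal',F[:2]@EX,F[:2]@EY)
i,d,L=wl();inhand(i,d)
```

```text
t 19.80 p [ 0.493  -0.2392  0.0751] yaw -27.7 lean 33.1 q [ 0.31 -0.1   0.05  2.37  0.24  0.3   1.23] F [ 0.9  0.1 -0.4] w 0.132
[-43.6  -0.3  75.1]
Flocal 0.7631427265529666 0.5233175591063437
handle 792 f -34.3 at u 13.4 umin 2.1 tilt front-down 1.5 deg
wall 272 f 15.3 at u -21.2 umin -24.8 tilt front-down 3.2 deg
```

move_arm(jaw=[255, 255], slide=[[0.1, 0, -0.05], [0, 0, 0]], dr=[[0, 0, 0], [0, 0, 0]])

```text
time: 20.05
position: [0.4929, -0.2392, 0.0757]
tool_rot: [0.616, 2.497, -0.181]
ft_force: [7.0, -4.4, -3.7]
grip_width: 0.135
```

Run:
```python
from h import *
st();print(loc(tool()[:3,3]))
F=get_state()['ft_force'];print('Flocal',F[:2]@EX,F[:2]@EY)
i,d,L=wl();inhand(i,d)
```

```text
t 20.05 p [ 0.4929 -0.2392  0.0757] yaw -27.7 lean 33.3 q [ 0.31 -0.1   0.05  2.37  0.24  0.3   1.23] F [ 7.  -4.4 -3.7] w 0.135
[-43.7  -0.3  75.7]
Flocal 8.222771374414101 -0.6553262445963768
handle 788 f -34.3 at u 13.4 umin 2.3 tilt front-down 1.1 deg
wall 282 f 15.2 at u -21.1 umin -24.7 tilt front-down 2.5 deg
```

Pulling back meets 8 N: hooked. Ease off and release slowly.

move_arm(jaw=[255, 255, 215, 200, 185], slide=[[-0.1, 0, 0.1], [0, 0, 0], [0, 0, 0], [0, 0, 0], [0, 0, 0]], dr=[[0, 0, 0], [0, 0, 0], [0, 0, 0], [0, 0, 0], [0, 0, 0]], force=20)

```text
time: 20.6
position: [0.4917, -0.2387, 0.0732]
tool_rot: [0.618, 2.502, -0.181]
ft_force: [-1.4, -0.3, 0.3]
grip_width: 0.225
```

Run:
```python
from h import *
st();print(loc(tool()[:3,3]))
i,d,L=wl();inhand(i,d);save(i,'w22.png')
for r in range(200,240,6): print(r,[L[r,k].round(0).tolist() for k in (218,252,259,266,300)])
i,d=get_image('side')
cv2.imwrite('pics/d22.png',cv2.cvtColor(cv2.resize(i[230:310,255:335],None,fx=7,fy=7,interpolation=2),cv2.COLOR_RGB2BGR))
```

```text
t 20.60 p [ 0.4917 -0.2387  0.0732] yaw -27.7 lean 32.9 q [ 0.31 -0.1   0.05  2.38  0.24  0.3   1.23] F [-1.4 -0.3  0.3] w 0.225
[-44.9  -0.5  73.2]
handle 785 f -32.5 at u 12.2 umin 0.5 tilt front-down 2.7 deg
wall 475 f 17.9 at u -18.2 umin -25.0 tilt front-down 2.5 deg
200 [[2.0, -34.0, 8.0], [2.0, -6.0, 8.0], [-76.0, -0.0, 72.0], [2.0, 5.0, 8.0], [3.0, 33.0, 8.0]]
206 [[11.0, -35.0, 8.0], [-77.0, -4.0, 77.0], [-77.0, -0.0, 77.0], [-77.0, 3.0, 77.0], [11.0, 34.0, 8.0]]
212 [[19.0, -36.0, 8.0], [-77.0, -4.0, 81.0], [-78.0, -0.0, 81.0], [-77.0, 3.0, 80.0], [19.0, 35.0, 8.0]]
218 [[28.0, -37.0, 8.0], [-78.0, -4.0, 84.0], [-77.0, -0.0, 84.0], [-76.0, 3.0, 84.0], [27.0, 35.0, 9.0]]
224 [[-27.0, -27.0, 52.0], [-78.0, -4.0, 88.0], [-78.0, -0.0, 88.0], [-78.0, 3.0, 88.0], [-26.0, 26.0, 52.0]]
230 [[-27.0, -27.0, 57.0], [-78.0, -3.0, 91.0], [-78.0, -0.0, 92.0], [-77.0, 3.0, 91.0], [-27.0, 26.0, 57.0]]
236 [[-27.0, -27.0, 62.0], [-78.0, -3.0, 95.0], [-78.0, -0.0, 94.0], [-78.0, 3.0, 94.0], [-27.0, 25.0, 62.0]]
```

View pics/d22.png

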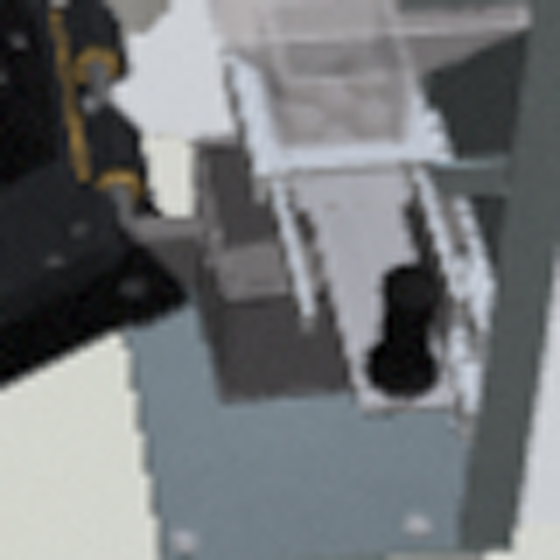

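View pics/w22.png

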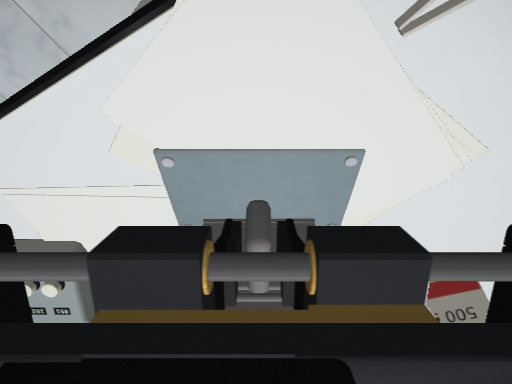

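move_arm(jaw=[150, 150, 150, 150, 150], slide=[[0, 0, 0], [0, 0, 0], [0, 0, -1.0], [0, 0, -3.0], [0, 0, -4.0]], dr=[[0, 0, 0], [0, 0, 0], [0, 0, 0], [0, 0, 0], [0, 0, 0]])

```text
time: 21.2
position: [0.4624, -0.2201, 0.131]
tool_rot: [0.613, 2.505, -0.175]
ft_force: [0.6, -1.1, 0.0]
grip_width: 0.408
```

Run:
```python
from h import *
st();print(loc(tool()[:3,3]))
i,d,L=wl();save(i,'w23.png')
i,d=get_image('side')
cv2.imwrite('pics/d23.png',cv2.cvtColor(cv2.resize(i[210:310,235:335],None,fx=6,fy=6,interpolation=2),cv2.COLOR_RGB2BGR))
C=plan(pose(dw(-110,-60,230),-50,10),n=9)
C=plan(pose(dw(-110,-150,260),-117.3,-15),n=12,cur=C)
```

```text
t 21.20 p [ 0.4624 -0.2201  0.131 ] yaw -27.4 lean 32.8 q [ 0.47 -0.28 -0.11  2.38  0.07  0.48  1.39] F [ 0.6 -1.1  0. ] w 0.408
[-79.5   2.7 131. ]
dist 11.66 cm ang 32.0 rows 5
slide [[-0.5, -1.18, -1.95], [-0.43, -1.2, -1.95], [-0.36, -1.23, -1.95], [-0.29, -1.27, -1.94], [-0.23, -1.3, -1.92]]
dr [[1.7, 4.6, 4.1], [1.7, 4.6, 4.1], [1.7, 4.6, 4.1], [1.7, 4.6, 4.1], [1.7, 4.6, 4.1]]
dist 9.49 cm ang 71.4 rows 9
slide [[-0.44, -0.92, -0.26], [-0.54, -0.86, -0.28], [-0.64, -0.78, -0.31], [-0.72, -0.69, -0.35], [-0.79, -0.59, -0.38], [-0.84, -0.48, -0.42], [-0.88, -0.37, -0.46], [-0.89, -0.25, -0.5], [-0.9, -0.13, -0.54]]
dr [[-0.3, 2.5, 7.5], [-0.3, 2.5, 7.5], [-0.3, 2.5, 7.5], [-0.3, 2.5, 7.5], [-0.3, 2.5, 7.5], [-0.3, 2.5, 7.5], [-0.3, 2.5, 7.5], [-0.3, 2.5, 7.5], [-0.3, 2.5, 7.5]]
```

View pics/d23.png

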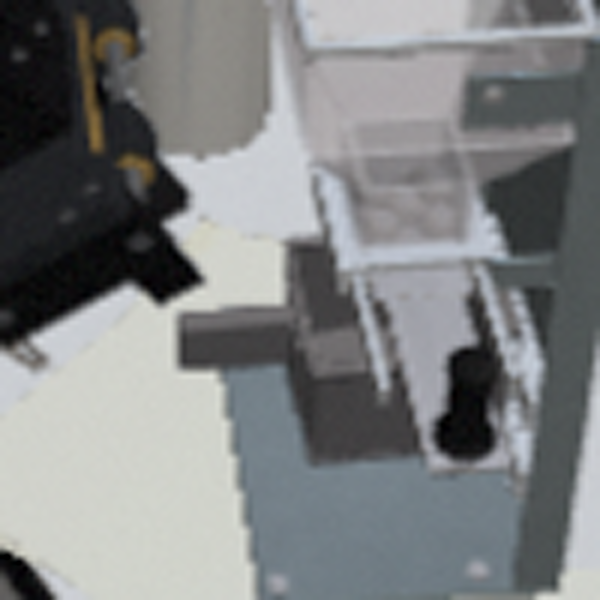

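View pics/w23.png

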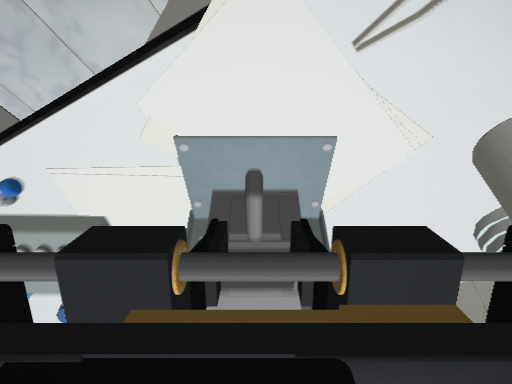

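move_arm(jaw=[60, 60, 60, 60, 60], slide=[[-0.5, -1.2, -2.0], [-0.4, -1.2, -2.0], [-0.4, -1.2, -2.0], [-0.3, -1.3, -2.0], [-0.2, -1.3, -1.9]], dr=[[1.7, 4.6, 4.1], [1.7, 4.6, 4.1], [1.7, 4.6, 4.1], [1.7, 4.6, 4.1], [1.7, 4.6, 4.1]])

```text
time: 21.8
position: [0.4048, -0.2612, 0.2286]
tool_rot: [1.265, 2.711, -0.115]
ft_force: [-0.1, -0.1, 0.1]
grip_width: 0.732
```

Run:
```python
from h import *
st();print(loc(tool()[:3,3]))
C=plan(pose(dw(-100,-150,270),-117.3,-15),n=12)
```

```text
t 21.80 p [ 0.4048 -0.2612  0.2286] yaw -50.0 lean 9.5 q [ 0.58 -0.16 -0.1   1.96  0.06  1.19  1.15] F [-0.1 -0.1  0.1] w 0.732
[-111.8  -60.3  228.6]
dist 9.94 cm ang 71.2 rows 9
slide [[-0.57, -0.87, -0.36], [-0.67, -0.79, -0.4], [-0.75, -0.69, -0.43], [-0.81, -0.59, -0.47], [-0.86, -0.47, -0.51], [-0.89, -0.35, -0.55], [-0.91, -0.23, -0.59], [-0.9, -0.11, -0.62], [-0.88, 0.01, -0.66]]
dr [[-0.4, 2.4, 7.5], [-0.4, 2.4, 7.5], [-0.4, 2.4, 7.5], [-0.4, 2.4, 7.5], [-0.4, 2.4, 7.5], [-0.4, 2.4, 7.5], [-0.4, 2.4, 7.5], [-0.4, 2.4, 7.5], [-0.4, 2.4, 7.5]]
```

move_arm(jaw=[60, 60, 60, 60, 60], slide=[[-0.6, -0.9, -0.4], [-0.7, -0.8, -0.4], [-0.8, -0.7, -0.4], [-0.8, -0.6, -0.5], [-0.9, -0.5, -0.5]], dr=[[-0.4, 2.4, 7.5], [-0.4, 2.4, 7.5], [-0.4, 2.4, 7.5], [-0.4, 2.4, 7.5], [-0.4, 2.4, 7.5]])

```text
time: 22.3
position: [0.3879, -0.3102, 0.2506]
tool_rot: [-2.162, -2.264, -0.147]
ft_force: [-0.3, -0.4, 0.2]
grip_width: 0.763
```

move_arm(jaw=[60, 60, 60, 60], slide=[[-0.9, -0.4, -0.5], [-0.9, -0.2, -0.6], [-0.9, -0.1, -0.6], [-0.9, 0, -0.7]], dr=[[-0.4, 2.4, 7.5], [-0.4, 2.4, 7.5], [-0.4, 2.4, 7.5], [-0.4, 2.4, 7.5]])

```text
time: 22.7
position: [0.3741, -0.3483, 0.2685]
tool_rot: [-2.554, -1.556, -0.334]
ft_force: [-0.4, 0.7, -0.5]
grip_width: 0.767
```

Run:
```python
from h import *
st();print(loc(tool()[:3,3]))
i,d,L=wl();save(i,'w24.png');np.save('w24_L.npy',L)
m=(abs(L[...,0]-13)<25)&(abs(L[...,1]+118)<25)&(L[...,2]>148)&(L[...,2]<192)&(d>0)
print('knob',m.sum(),L[m].min(0),L[m].max(0),L[m].mean(0)); t=m&(L[...,2]>180); print('top',t.sum(),L[t].mean(0) if t.any() else '')
C=plan(pose(dw(13,-128,250),-117.3,-15),n=12)
```

```text
t 22.70 p [ 0.3741 -0.3483  0.2685] yaw -117.3 lean 14.8 q [ 0.78  0.08  0.1   1.67 -0.25  1.5   0.43] F [-0.4  0.7 -0.5] w 0.767
[ -99.2 -151.8  268.5]
knob 706 [   0.18427104 -126.820666    148.03715414] [  21.15397014 -104.84034981  186.4431452 ] [   8.90247316 -115.864261    171.66276673]
top 384 [  11.10053714 -115.85318288  183.37313819]
dist 11.73 cm ang 0.6 rows 3
slide [[0.78, 3.74, 0.85], [0.76, 3.74, 0.85], [0.75, 3.74, 0.84]]
dr [[0.1, 0.1, -0.2], [0.1, 0.1, -0.2], [0.1, 0.1, -0.2]]
```

View pics/w24.png

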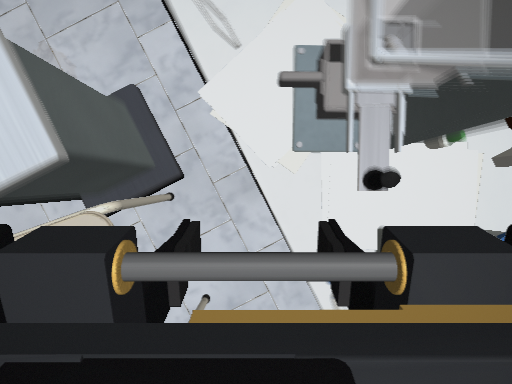

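Run:
```python
from h import *
C=plan(pose(dw(12.5,-137.5,250),-117.3,-15),n=12)
C=plan(pose(dw(12.5,-111.5,153),-117.3,-15),n=12,cur=C)
```

```text
dist 11.49 cm ang 0.6 rows 3
slide [[0.47, 3.72, 0.77], [0.46, 3.73, 0.77], [0.44, 3.73, 0.76]]
dr [[0.1, 0.1, -0.2], [0.1, 0.1, -0.2], [0.1, 0.1, -0.2]]
dist 10.04 cm ang 0.1 rows 3
slide [[-0.01, 0.0, 3.35], [-0.01, 0.0, 3.35], [-0.01, 0.0, 3.35]]
dr [[-0.0, -0.0, 0.0], [-0.0, -0.0, 0.0], [-0.0, -0.0, 0.0]]
```

move_arm(jaw=[60, 60, 60, 60], slide=[[0.5, 3.7, 0.8], [0.4, 3.7, 0.8], [0.4, 3.7, 0.8], [0, 0, 0]], dr=[[0, 0, 0], [0, 0, 0], [0, 0, 0], [0, 0, 0]])

```text
time: 23.15
position: [0.4858, -0.3794, 0.2462]
tool_rot: [-2.543, -1.571, -0.333]
ft_force: [-0.0, 0.3, -0.6]
grip_width: 0.767
```

Run:
```python
from h import *
st();print(loc(tool()[:3,3]))
i,d,L=wl();save(i,'w25.png')
m=(abs(L[...,0]-13)<25)&(abs(L[...,1]+118)<25)&(L[...,2]>148)&(L[...,2]<192)&(d>0)&(np.arange(384)[:,None]<225)
if m.sum(): print('knob',m.sum(),L[m].min(0),L[m].max(0),L[m].mean(0)); t=m&(L[...,2]>180); print('top',t.sum(),L[t].mean(0) if t.any() else '')
C=plan(pose(dw(12.5,-111.5,153),-117.3,-15),n=12)
```

```text
t 23.15 p [ 0.4858 -0.3794  0.2462] yaw -116.6 lean 14.9 q [ 0.72  0.29  0.06  1.46 -0.27  1.47  0.35] F [-0.   0.3 -0.6] w 0.767
[  14.4 -128.2  246.2]
knob 528 [   1.11391683 -125.02412342  148.08217242] [  23.22016992 -104.64547213  186.51705986] [  12.34604686 -114.57161343  178.09304863]
top 445 [  12.24674847 -115.60910102  183.41349525]
dist 9.59 cm ang 0.6 rows 3
slide [[-0.22, -0.0, 3.19], [-0.22, 0.0, 3.19], [-0.23, 0.0, 3.19]]
dr [[-0.0, 0.1, 0.2], [-0.0, 0.1, 0.2], [-0.0, 0.1, 0.2]]
```

View pics/w25.png

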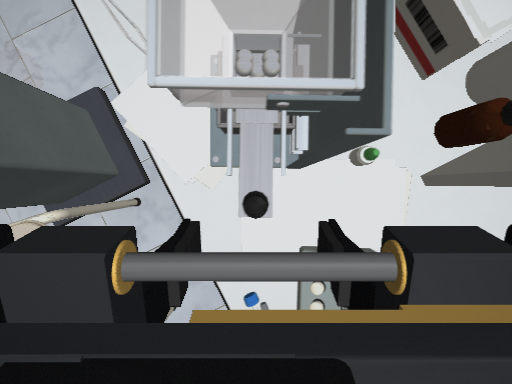

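move_arm(jaw=[60, 60, 60, 60], slide=[[-0.3, 0, 3.2], [-0.2, 0, 3.2], [-0.2, 0, 3.0], [0, 0, 0]], dr=[[0, 0, 0.2], [0, 0, 0.2], [0, 0, 0.2], [0, 0, 0]])

```text
time: 23.6
position: [0.4874, -0.3632, 0.1529]
tool_rot: [-2.551, -1.548, -0.328]
ft_force: [-1.3, -0.0, 0.4]
grip_width: 0.769
```

Run:
```python
from h import *
st();print(loc(tool()[:3,3]))
i,d,L=wl();save(i,'w26.png')
C=plan(pose(dw(12.5,-111.5,153),-117.3,-15),n=12)
```

```text
t 23.60 p [ 0.4874 -0.3632  0.1529] yaw -117.4 lean 14.9 q [ 0.7   0.33  0.05  1.61 -0.28  1.29  0.36] F [-1.3 -0.   0.4] w 0.769
[   8.4 -113.   152.9]
dist 0.44 cm ang 0.3 rows 1
slide [[0.17, 0.24, 0.33]]
dr [[-0.0, 0.2, -0.2]]
```

View pics/w26.png

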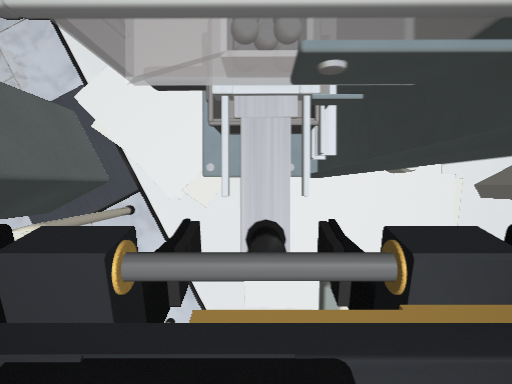

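move_arm(jaw=[255, 255, 255, 255, 255], slide=[[0.1, 0.3, 0], [0, 0, 0], [0, 0, 0], [0, 0, 0], [0, 0, 0]], dr=[[0, 0, 0], [0, 0, 0], [0, 0, 0], [0, 0, 0], [0, 0, 0]], force=40)

```text
time: 24.15
position: [0.4934, -0.367, 0.1579]
tool_rot: [-2.558, -1.551, -0.335]
ft_force: [0.2, -1.1, -0.2]
grip_width: 0.395
```

move_arm(jaw=[255, 255, 255, 255, 255], slide=[[0, 0, 0], [0, 0, 0], [0, 0, 0], [0, 0, 0], [0, 0, 0]], dr=[[0, 0, 0], [0, 0, 0], [0, 0, 0], [0, 0, 0], [0, 0, 0]])

```text
time: 24.65
position: [0.4905, -0.3652, 0.1571]
tool_rot: [-2.552, -1.548, -0.33]
ft_force: [-7.5, 3.8, 4.3]
grip_width: 0.179
```

Run:
```python
from h import *
st();p=loc(tool()[:3,3]);print(p)
F=get_state()['ft_force'];print('Flocal',F[:2]@EX,F[:2]@EY)
T=tool();g=T.copy();g[:2,3]-=EY*.046
plan(g,maxs=.6,n=9)
i,d,L=wl();save(i,'w27.png')
i,d=get_image('side')
cv2.imwrite('pics/d27.png',cv2.cvtColor(cv2.resize(i[190:310,235:355],None,fx=5,fy=5,interpolation=2),cv2.COLOR_RGB2BGR))
```

```text
t 24.65 p [ 0.4905 -0.3652  0.1571] yaw -117.5 lean 14.9 q [ 0.7   0.33  0.05  1.59 -0.28  1.3   0.36] F [-7.5  3.8  4.3] w 0.179
[  12.1 -113.4  157.1]
Flocal -8.404073657273035 -0.018405040815057474
dist 4.60 cm ang 0.0 rows 8
slide [[-0.56, 0.0, -0.15], [-0.56, 0.0, -0.15], [-0.56, 0.0, -0.15], [-0.56, 0.0, -0.15], [-0.56, 0.0, -0.15], [-0.56, 0.0, -0.15], [-0.56, 0.0, -0.15], [-0.56, 0.0, -0.15]]
dr [[0.0, 0.0, -0.0], [0.0, 0.0, -0.0], [0.0, 0.0, -0.0], [0.0, 0.0, -0.0], [0.0, 0.0, -0.0], [0.0, 0.0, -0.0], [0.0, 0.0, -0.0], [0.0, 0.0, -0.0]]
```

View pics/d27.png

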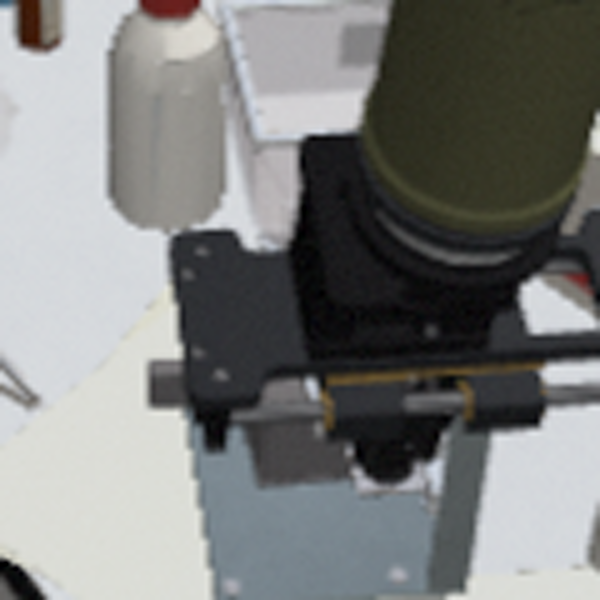

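move_arm(jaw=[255, 255, 255, 255, 255], slide=[[-0.6, 0, -0.2], [-0.9, 0, -0.2], [-0.9, 0, -0.2], [-0.9, 0, -0.2], [-0.8, 0, -0.2]], dr=[[0, 0, 0], [0, 0, 0], [0, 0, 0], [0, 0, 0], [0, 0, 0]])

```text
time: 25.25
position: [0.4723, -0.4003, 0.1571]
tool_rot: [-2.548, -1.549, -0.335]
ft_force: [-6.6, 8.5, 7.7]
grip_width: 0.187
```

Run:
```python
from h import *
st();p=loc(tool()[:3,3]);print(p)
F=get_state()['ft_force'];print('Flocal',F[:2]@EX,F[:2]@EY,F[2])
i,d,L=wl();save(i,'w28.png')
i,d=get_image('side')
cv2.imwrite('pics/d28.png',cv2.cvtColor(cv2.resize(i[190:310,235:355],None,fx=5,fy=5,interpolation=2),cv2.COLOR_RGB2BGR))
```

```text
t 25.25 p [ 0.4723 -0.4003  0.1571] yaw -117.4 lean 15.1 q [ 0.75  0.36  0.07  1.56 -0.28  1.33  0.42] F [-6.6  8.5  7.7] w 0.187
[  12.  -152.9  157.1]
Flocal -9.728692523066314 4.493657038782344 7.659382061601568
```

View pics/w28.png

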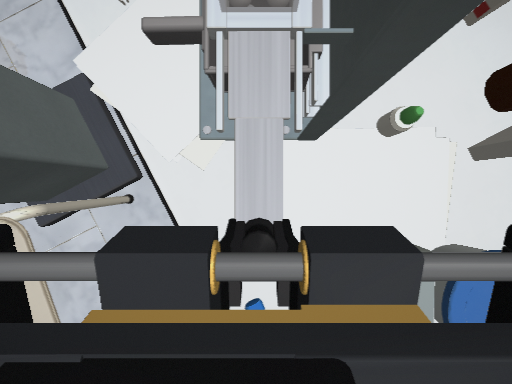

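View pics/d28.png

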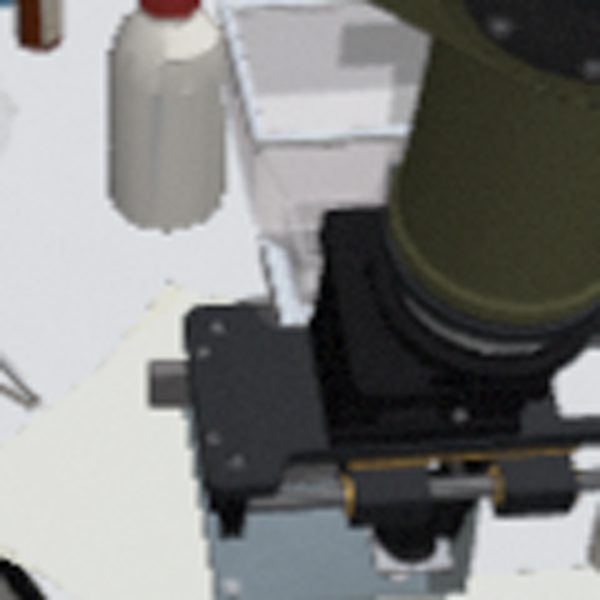

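move_arm(jaw=[255, 255, 255, 255], slide=[[-0.3, 0, -0.1], [0, 0, 0], [0, 0, 0], [0, 0, 0]], dr=[[0, 0, 0], [0, 0, 0], [0, 0, 0], [0, 0, 0]])

```text
time: 25.75
position: [0.4704, -0.4039, 0.1571]
tool_rot: [-2.55, -1.549, -0.333]
ft_force: [-7.7, 6.6, 6.7]
grip_width: 0.183
```

Run:
```python
from h import *
st();p=loc(tool()[:3,3]);print(p)
F=get_state()['ft_force'];print('Flocal',F[:2]@EX,F[:2]@EY,F[2])
i,d,L=wl();cv2.imwrite('pics/w29.png',cv2.cvtColor(cv2.resize(i[:100,180:360],None,fx=4,fy=4,interpolation=2),cv2.COLOR_RGB2BGR))
for c in('wrist',):
    for k in range(7):
        r=regions_of(c,f'ball_{k}_center');print(k,[(round(q['score'],2),q['xy'],int(q['mask'].sum())) for q in r[:3]])
        break
i,d=get_image('scene');save(i[170:300,220:350].repeat(4,0).repeat(4,1),'s29.png')
```

```text
t 25.75 p [ 0.4704 -0.4039  0.1571] yaw -117.4 lean 15.0 q [ 0.75  0.36  0.07  1.55 -0.28  1.33  0.43] F [-7.7  6.6  6.7] w 0.183
[  12.  -157.   157.1]
Flocal -9.842073939635444 2.3694816324661105 6.7424265623165445
0 [(0.39, [226.0, 39.4], 46)]
```

View pics/w29.png

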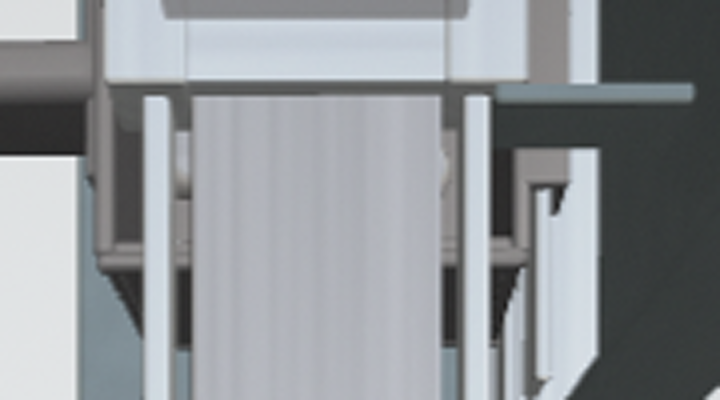

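View pics/s29.png

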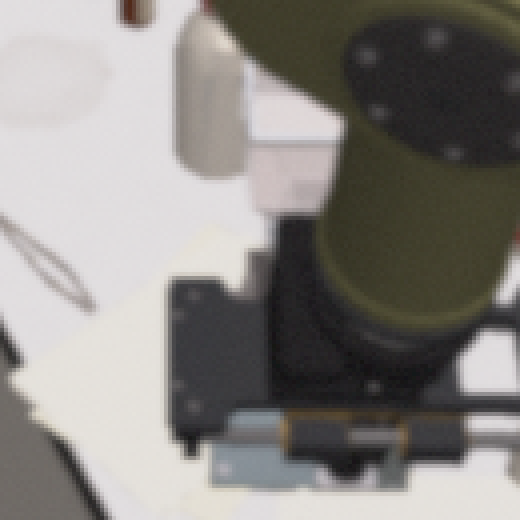

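move_arm(jaw=[255, 255, 255, 255, 255], slide=[[0.8, 0, 0.2], [0.9, 0, 0.2], [0.9, 0, 0.2], [0.9, 0, 0.3], [0.7, 0, 0.2]], dr=[[0, 0, 0], [0, 0, 0], [0, 0, 0], [0, 0, 0], [0, 0, 0]])

```text
time: 26.4
position: [0.4885, -0.369, 0.1571]
tool_rot: [-2.556, -1.547, -0.327]
ft_force: [-10.2, 0.4, 6.6]
grip_width: 0.184
```

move_arm(jaw=[255, 255, 255], slide=[[0.2, 0, 0], [0.2, 0, 0], [0, 0, 0]], dr=[[0, 0, 0], [0, 0, 0], [0, 0, 0]])

```text
time: 26.7
position: [0.4904, -0.3653, 0.1572]
tool_rot: [-2.556, -1.547, -0.327]
ft_force: [-8.8, 0.3, 2.6]
grip_width: 0.185
```

Run:
```python
from h import *
st();p=loc(tool()[:3,3]);print(p)
F=get_state()['ft_force'];print('Flocal',F[:2]@EX,F[:2]@EY,F[2])
```

```text
t 26.70 p [ 0.4904 -0.3653  0.1572] yaw -117.6 lean 14.7 q [ 0.7   0.33  0.05  1.59 -0.27  1.3   0.35] F [-8.8  0.3  2.6] w 0.185
[  12.1 -113.5  157.2]
Flocal -7.9889255635828595 -3.75710521445652 2.612030314281634
```

Back to the start position; push on until the stop is felt.

move_arm(jaw=[255, 255, 255], slide=[[0.2, 0, 0.05], [0, 0, 0], [0, 0, 0]], dr=[[0, 0, 0], [0, 0, 0], [0, 0, 0]])

```text
time: 27.0
position: [0.4906, -0.365, 0.1572]
tool_rot: [-2.558, -1.546, -0.325]
ft_force: [-9.4, -1.6, 3.1]
grip_width: 0.181
```

Run:
```python
from h import *
st();p=loc(tool()[:3,3]);print(p)
F=get_state()['ft_force'];print('Flocal',F[:2]@EX,F[:2]@EY,F[2])
```

```text
t 27.00 p [ 0.4906 -0.365   0.1572] yaw -117.7 lean 14.6 q [ 0.7   0.33  0.05  1.59 -0.27  1.3   0.35] F [-9.4 -1.6  3.1] w 0.181
[  12.1 -113.2  157.2]
Flocal -7.582934428961843 -5.751723724423682 3.0948293024498126
```

move_arm(jaw=[255, 255, 255], slide=[[0.2, 0, 0.05], [0.1, 0, 0], [0, 0, 0]], dr=[[0, 0, 0], [0, 0, 0], [0, 0, 0]])

```text
time: 27.3
position: [0.4906, -0.3651, 0.1572]
tool_rot: [-2.562, -1.545, -0.321]
ft_force: [-11.6, -6.3, 2.0]
grip_width: 0.184
```

Run:
```python
from h import *
st();p=loc(tool()[:3,3]);print(p)
F=get_state()['ft_force'];print('Flocal',F[:2]@EX,F[:2]@EY,F[2])
```

```text
t 27.30 p [ 0.4906 -0.3651  0.1572] yaw -117.8 lean 14.4 q [ 0.7   0.33  0.05  1.6  -0.27  1.3   0.35] F [-11.6  -6.3   2. ] w 0.184
[  12.1 -113.2  157.2]
Flocal -7.435771505270803 -10.95533056157336 1.9564184179866437
```

move_arm(jaw=[170, 150, 120, 120, 120], slide=[[-0.2, 0, 0], [0, 0, 0], [0, 0, 0], [0, 0, 0], [0, 0, 0]], dr=[[0, 0, 0], [0, 0, 0], [0, 0, 0], [0, 0, 0], [0, 0, 0]])

```text
time: 27.8
position: [0.4963, -0.3616, 0.1578]
tool_rot: [-2.557, -1.552, -0.335]
ft_force: [0.3, 0.5, 0.5]
grip_width: 0.505
```

move_arm(jaw=[120, 120, 120, 120, 120], slide=[[0, 0, -1.0], [0, 0, -3.0], [0, 0, -3.0], [0, 0, -3.0], [0, 0, 0]], dr=[[0, 0, 0], [0, 0, 0], [0, 0, 0], [0, 0, 0], [0, 0, 0]])

```text
time: 28.3
position: [0.4846, -0.3878, 0.2602]
tool_rot: [-2.566, -1.554, -0.339]
ft_force: [-0.8, -1.3, 1.4]
grip_width: 0.529
```

Run:
```python
from h import *
st();p=loc(tool()[:3,3]);print(p)
i,d,L=wl();save(i,'w30.png');cv2.imwrite('pics/w30c.png',cv2.cvtColor(cv2.resize(i[20:225,150:350],None,fx=2.9,fy=2.9,interpolation=2),cv2.COLOR_RGB2BGR))
m=(abs(L[...,0]-13)<25)&(abs(L[...,1]+118)<25)&(L[...,2]>180)&(L[...,2]<192)&(d>0)&(np.arange(384)[:,None]<225)
print('knob top',m.sum(),L[m].mean(0))
r=regions_of('wrist','ball_0_center');print([(round(q['score'],2),q['xy'],int(q['mask'].sum())) for q in r[:8]])
```

```text
t 28.30 p [ 0.4846 -0.3878  0.2602] yaw -117.7 lean 14.7 q [ 0.72  0.29  0.07  1.44 -0.27  1.48  0.34] F [-0.8 -1.3  1.4] w 0.529
[  17.2 -136.1  260.2]
knob top 397 [  12.30455035 -115.43204258  183.363696  ]
[]
```

View pics/w30c.png

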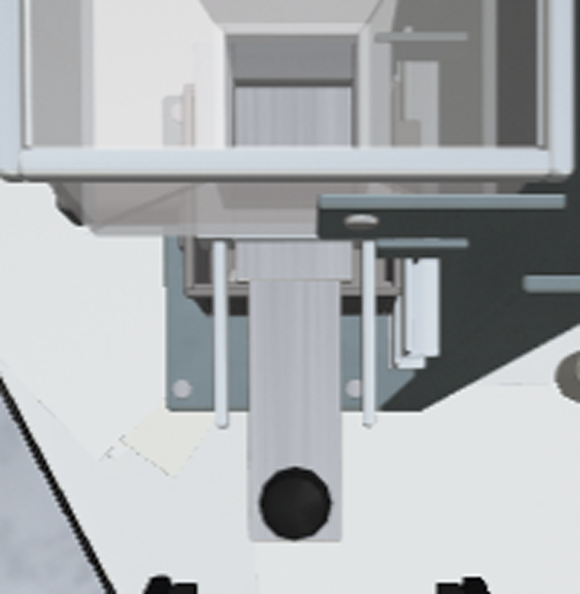

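move_arm(jaw=[120, 120, 120, 120, 120], slide=[[0, -1.0, -3.0], [0, -4.0, -2.0], [0, -4.5, 0], [0, -4.5, 0], [0, -3.0, 0]], dr=[[0, 0, 0], [0, 0, 0], [0, 0, 0], [0, 0, 0], [0, 0, 0]])

```text
time: 28.9
position: [0.3244, -0.3157, 0.3013]
tool_rot: [-2.556, -1.549, -0.334]
ft_force: [0.4, -0.2, 0.5]
grip_width: 0.529
```

Run:
```python
from h import *
st();p=loc(tool()[:3,3]);print(p)
i,d,L=wl();save(i,'w31.png')
i,d=get_image('side');save(i,'d31.png')
cv2.imwrite('pics/d31c.png',cv2.cvtColor(cv2.resize(i[200:310,235:345],None,fx=5,fy=5,interpolation=2),cv2.COLOR_RGB2BGR))
for q in ['brown_bottle','dropper_bottle','petri_dish','lab_timer','forceps']:
    r=regions_of('side',q)
    if r:
        k=r[0];P=cloud('side',d)[k['mask']&(d>0)];print(q,round(k['score'],2),np.median(P,0).round(3))
```

```text
t 28.90 p [ 0.3244 -0.3157  0.3013] yaw -117.6 lean 14.9 q [ 0.79 -0.05  0.11  1.74 -0.23  1.56  0.43] F [ 0.4 -0.2  0.5] w 0.529
[-158.3 -145.6  301.3]
brown_bottle 0.72 [ 0.543 -0.298  0.181]
dropper_bottle 0.7 [ 0.63  -0.384  0.032]
petri_dish 0.5 [0.437 0.345 0.016]
lab_timer 0.54 [0.433 0.345 0.016]
forceps 0.63 [ 0.446 -0.125  0.005]
```

View pics/w31.png

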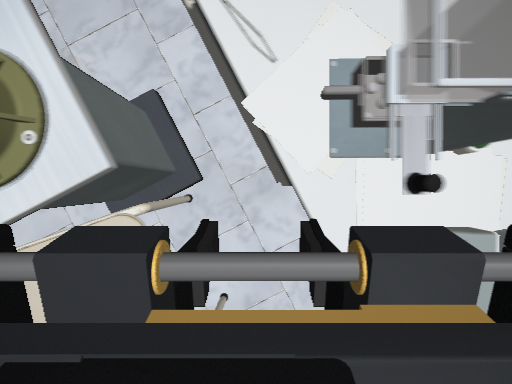

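View pics/d31c.png

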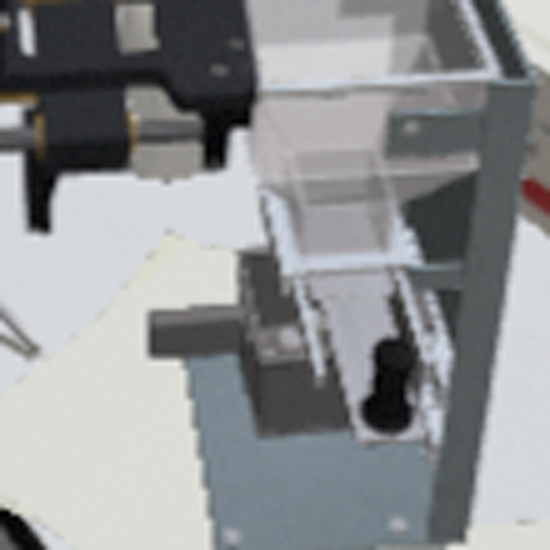

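Run:
```python
import cv2
a=cv2.imread('pics/w31.png');cv2.imwrite('pics/w31c.png',cv2.resize(a[45:145,310:430],None,fx=5,fy=5,interpolation=2))
```

```text
(no output)
```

View pics/w31c.png

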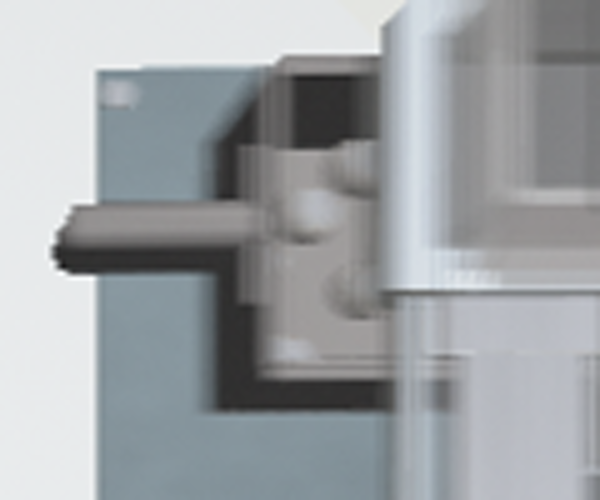

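View pics/d31.png

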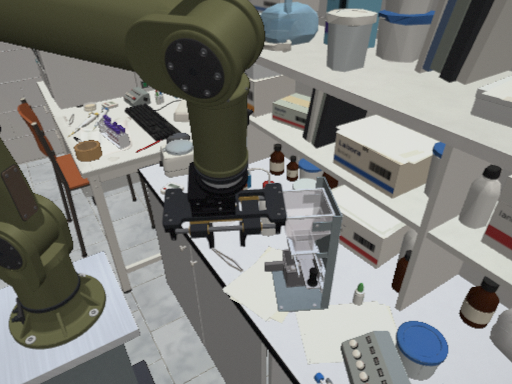

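Run:
```python
from h import *
print(close_job());st()
```

```text
the job is handed in; nothing more can be done
None
the job is handed in; nothing more can be done
```

I hung the bin on the top louvre and let go. I then pulled the shutter out about 43 mm, pushed it home until I felt the stop, moved the arm clear and handed the job in at about 29 s.

**First hang failed:** the bin tilted in the grip and dropped onto the base plate, empty. I levelled it there and regripped it at 33° lean. The second time I lowered it without pressing. Pulling back then met about 8 N, so the lip was hooked.

**Last checks:**
- **Bin:** it hung level, with its front wall at x ≈ -27 mm and its underside at about 50 mm.
- **Balls:** the throat was empty, balls showed in the bin, and none lay on the base plate or table. I could not count all seven, because the hopper hides part of the bin.
- **Shutter:** it stopped against about 11 N without moving. The knob measured y ≈ -115.4 mm against -115 mm for home.
- **Bystanders:** I saw no contact with any of them, but the check on where they stand was incomplete:
  - **Dropper bottle:** it measured within 3 mm of its first position.
  - **Timer and forceps:** they read 15 mm and 37 mm off, which I put down to the gripper covering part of them.
  - **Petri dish and brown bottle:** the arm hid them, and the networks reported other objects in their place.

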